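Transfer the welded practice pieces to the inspection rack in reverse order

TASK

Four welded steel practice pieces stand in a row on the pads of the cooling rack; move them all to the pockets of the inspection rack in reverse order, so that the piece nearest the cooling rack's upright end plate ends in the pocket farthest from the inspection rack's end plate, the next in the next pocket, and so on. Each must stand upright and flat on the floor of its own pocket, inside the rims; set them down gently, without dropping or tipping any.

Things in the scene. Friction and masses are not known exactly. Their poses are not given: they have to be found in the camera images.
- tee_piece_center (a point): tee piece (loose, about 0.2 kg, bare steel): a dark square foot plate 44 x 44 x 6 mm, sides along its own x and y, with a flat upright plate 8 mm thick (along its own x), 38 mm wide (along its own y) and 40 mm tall, welded on its middle. 46 mm tall in all; this point is on its centre line half-way up (23 mm above its underside); z up. To be gripped by the upright part, above the foot.
- pipe_piece_center (a point): pipe piece (loose, about 0.2 kg, bare steel): a dark square foot plate 44 x 44 x 6 mm, sides along its own x and y, with an upright open round tube 32 mm across, 4 mm wall, 38 mm tall, welded on its middle. 44 mm tall in all; this point is on its centre line half-way up (22 mm above its underside); z up. To be gripped by the upright part, above the foot.
- stud_piece_center (a point): stud piece (loose, about 0.2 kg, bare steel): a dark square foot plate 44 x 44 x 6 mm, sides along its own x and y, with an upright solid round stud 14 mm across, 46 mm tall, welded on its middle. 52 mm tall in all; this point is on its centre line half-way up (26 mm above its underside); z up. To be gripped by the upright part, above the foot.
- box_piece_center (a point): box piece (loose, about 0.2 kg, bare steel): a dark square foot plate 44 x 44 x 6 mm, sides along its own x and y, with an upright open square tube 28 x 28 mm, 4 mm wall, sides along its own x and y, 42 mm tall, welded on its middle. 48 mm tall in all; this point is on its centre line half-way up (24 mm above its underside); z up. To be gripped by the upright part, above the foot.
- tee_pad: fixed grey fire pad on the cooling rack, 50 x 50 x 6 mm, on whose middle (within 5 mm) the tee piece stands at the start; the four pads look alike and each keeps the place where its piece stood. Origin at the centre of its underside, 20 mm above the table; axes parallel to the cooling rack's.
- pipe_pad: fixed grey fire pad on the cooling rack, 50 x 50 x 6 mm, on whose middle (within 5 mm) the pipe piece stands at the start; the four pads look alike and each keeps the place where its piece stood. Origin at the centre of its underside, 20 mm above the table; axes parallel to the cooling rack's.
- stud_pad: fixed grey fire pad on the cooling rack, 50 x 50 x 6 mm, on whose middle (within 5 mm) the stud piece stands at the start; the four pads look alike and each keeps the place where its piece stood. Origin at the centre of its underside, 20 mm above the table; axes parallel to the cooling rack's.
- box_pad: fixed grey fire pad on the cooling rack, 50 x 50 x 6 mm, on whose middle (within 5 mm) the box piece stands at the start; the four pads look alike and each keeps the place where its piece stood. Origin at the centre of its underside, 20 mm above the table; axes parallel to the cooling rack's.
- cooling_rack: cooling rack, fixed: steel bar 70 (own x) x 270 mm (own y), top 20 mm above the table, with the four pads in a row at x = 0, y = -96, -32, +32, +96 mm; an upright end plate, 50 mm high, 8 mm thick, stands at its +y end (y = +134 mm), the other end is open. Origin at table height, mid-row; z up. On the left or the right of the table.
- inspection_rack: inspection rack, fixed: aluminium tray 70 (own x) x 270 mm (own y) with four pockets 60 x 60 mm inside, centred at x = 0, y = -96, -32, +32, +96 mm; dark floors 14 mm above the table, rims 4 to 5 mm wide, 5 mm high; an upright end plate, 50 mm high, 8 mm thick, stands at its +y end (y = +134 mm), the other end is open. Origin at table height, mid-row; z up.
There are look-alikes about, which are no part of the job. Leave any brown or pink look-alike of the part that bears stud_piece_center alone.

How it is judged:
By the outcome, as a careful person would: the job done as asked, in the order asked, and still so for the second after the job is handed in, with the robot touching nothing.
It also fails if it takes over 104 s, if anything falls off the work surface, if the arm or the gripper's body presses on something with over 40 N, if the wrist force passes 120 N, or if a joint passes its speed limit or range.

ROBOT

A 6-joint arm with a two-finger parallel gripper is mounted at the origin on the work surface. World frame = base frame: x ahead of the robot, y to its left, z up, the work surface at z = 0. Lengths are in m, angles in rad, forces in N, time in s.
With the tool pointing down it reaches from about 0.4 to 0.825 m from the base axis. Payload 7 kg.
Tool frame: the origin (TCP) lies at the very end of the fingers, on their centre line; the grasp point (between the pads) lies 19 mm behind it (grip_depth is the distance from the TCP to the grasp point, in m); z points along the fingers, y is the direction in which the jaws open and shut (so a half turn about z gives the same grasp; the last joint's range is limited). The gripper opens to 88 mm and grips with 3 to 60 N. Pads are 19 mm wide; open, the fingers measure 130 mm over their backs; the gripper's body (78 mm by 193 mm) begins 47 mm behind the grasp point.
Start: joints at [-0.904, 0.359, 0.012, 0, -1.224, -0.288], TCP at [0.25, -0.627, 0.227] pointing down, gripper open.
Joint ranges: [-3.07, 3.07], [-1.43, 2.12], [-1.02, 1.25], [-3.03, 1.67], [-3.05, -0], [-3.03, 3.03]. Speed limits (rad/s): [2.39, 2.39, 3.01, 3.14, 3.14, 3.14].

INTERFACE

Orientations are given as [roll, pitch, yaw] about the fixed x, y, z axes, in that order (R = Rz(yaw) Ry(pitch) Rx(roll)).
In Python, from station import get_state, grab_frame, get_calibration, job_done, grip_depth gives the robot as it stands. The module is installed in compiled form; this text tells all that it offers.
- The arm moves only by the shell command python3 -m crank 'ROWS' [FORCE]. ROWS is JSON, a list of rows, each an object with "turn": the turn, a rotation vector about the tool's x, y, z each as a share of 2 pi rad, from -1 to 1, a list of three; "slide": the shift along the tool's x, y, z each as a share of 0.5 m, from -1 to 1, a list of three; "fingers": the opening, from -1 (shut) to 1 (fully open). A call has 1 to 5 rows; each row is the pose to reach, as a shift and turn from the pose commanded when the call began, along the tool's axes at that moment, turning the shorter way round; what a row does not reach only later rows make up. A row lasts 1/12 s, in which the tool goes at most 41.7 mm and 7.16 degrees, less where a joint would pass 70% of its speed; a pose out of reach is approached as far as the arm can. A call with a number of a shift or a turn outside -1 to 1 is refused whole. A call with a gripper value outside its range is refused whole. The fingers move at their own pace and stop on an object; FORCE is the grip in N (left out, the last holds). Time passes only in rows, so rows that repeat a pose let the fingers close. It gives the time, the measured TCP pose, the force and the opening at its end, in the units of the state.
- get_state(): the state, without advancing time (a new reading comes with each control period).
- grab_frame(name): name is "side" or "top" or "wrist"; returns the picture (400x640x3 uint8, red, green, blue); there is no depth.
- get_calibration(name): a dict with "K" (3x3 intrinsics, pixels), "pose" (4x4, takes a point from camera to world coordinates). Camera axes: x right, y up, looking along -z (the intrinsics and any distortion apply to the point x, -y, -z); pixel columns grow to the right and rows downward; lengths in m; the calibration is good to about 2 mm. A picture is of the moment at which its call begins: read the wrist's pose just before it. get_calibration takes no time and is no camera call; for the wrist camera it gives the pose at the moment of the call.
- job_done(): hands the job in, once; it reports no verdict.
The state is a dict: "t": time; "q": joint angles; "qd": joint speeds; "joint_efforts": joint torques, N m; "eef_pos": TCP position; "ee_rot": TCP orientation; "force": force on the tool from outside, world axes, zero at the start; "moment": the same for the moment, N m; "width": finger opening in m.
Only numpy, scipy, OpenCV 4.12 (cv2) and the standard library are available. Lean on these libraries where they do the work, as an engineer would, in place of code of your own. Each camera call takes 0.05 s, during which the arm holds its last target.

## Working session

There is one attempt and no reset: what is moved stays moved. The work goes in short steps, Python scripts to look and compute and a shell command to move; the robot and the scene stay as the last step left them, time stands still between calls to the robot, and variables do not carry over. Pictures are saved under pics/ and viewed, and the job is handed in when it is done.

```bash
mkdir -p pics; python3 - <<'E'
from station import *
import cv2,numpy as np
s=get_state();print(s['t'],s['eef_pos'],s['ee_rot'],s['width'],grip_depth if not callable(grip_depth) else grip_depth())
for n in ("side","top","wrist"):
    c=get_calibration(n);print(n,{k:(np.round(v,4).tolist() if hasattr(v,'__len__') else v) for k,v in c.items()})
    cv2.imwrite(f"pics/{n}0.png",grab_frame(n)[:,:,::-1])
E
```

```text
0.0 [ 0.24939911 -0.62670268  0.22562208] [ 3.13994248e+00 -1.33782019e-04 -2.76293570e+00] 0.0874243662789334 0.0188
side {'K': [[517.3658, 0.0, 318.3698], [0.0, 517.3658, 201.5493], [0.0, 0.0, 1.0]], 'pose': [[-0.7932, 0.4489, -0.4115, -0.0664], [-0.6089, -0.5727, 0.5489, 0.6671], [0.0107, 0.6859, 0.7276, 1.0466], [0.0, 0.0, 0.0, 1.0]]}
top {'K': [[384.0129, 0.0, 321.6864], [0.0, 384.0129, 197.1156], [0.0, 0.0, 1.0]], 'pose': [[0.0201, 0.9826, -0.1844, 0.3415], [-0.9996, 0.0237, 0.0171, -0.0511], [0.0212, 0.184, 0.9827, 1.0102], [0.0, 0.0, 0.0, 1.0]]}
wrist {'K': [[320.1143, 0.0, 315.6989], [0.0, 320.1143, 196.2762], [0.0, 0.0, 1.0]], 'pose': [[-0.3707, -0.8858, -0.279, 0.1743], [0.9287, -0.3531, -0.113, -0.6571], [0.0016, -0.301, 0.9536, 0.3837], [0.0, 0.0, 0.0, 1.0]]}
```

View pics/top0.png

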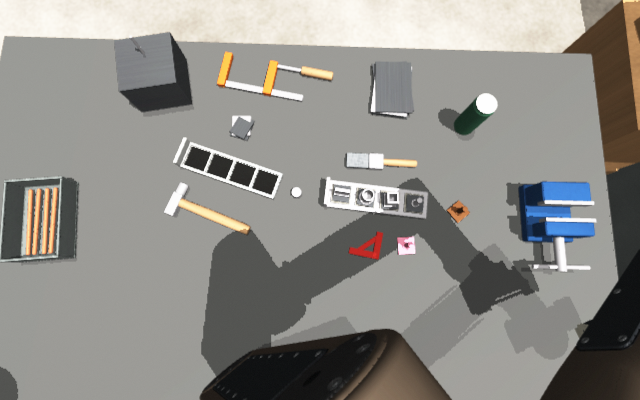

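View pics/side0.png

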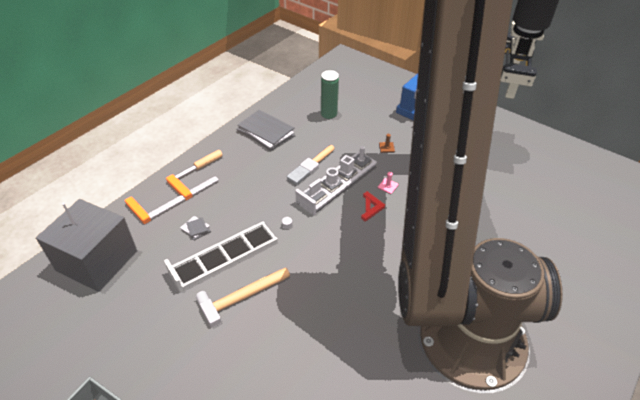

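View pics/wrist0.png

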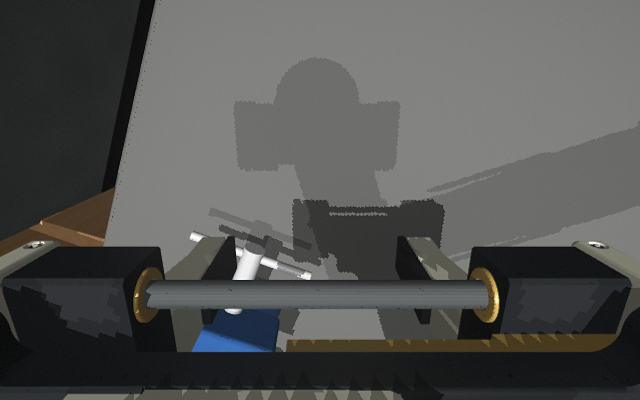

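```bash
python3 - <<'E'
import cv2
t=cv2.imread('pics/top0.png');s=cv2.imread('pics/side0.png')
cv2.imwrite('pics/c1.png',cv2.resize(t[165:230,310:480],None,fx=4.7,fy=4.7,interpolation=cv2.INTER_CUBIC))
cv2.imwrite('pics/c2.png',cv2.resize(t[130:205,165:295],None,fx=6,fy=6,interpolation=cv2.INTER_CUBIC))
cv2.imwrite('pics/c3.png',cv2.resize(s[140:220,285:405],None,fx=6.6,fy=6.6,interpolation=cv2.INTER_CUBIC))
E
```

```text
(no output)
```

View pics/c1.png

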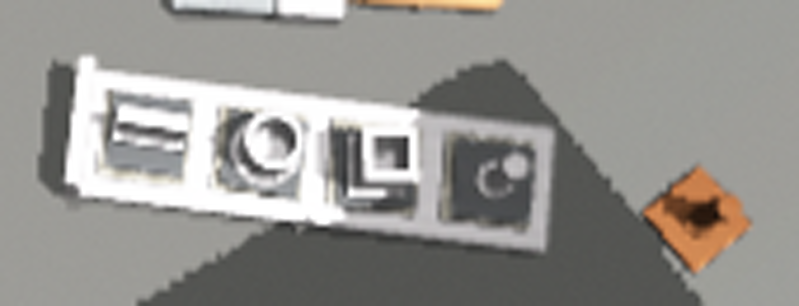

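View pics/c2.png

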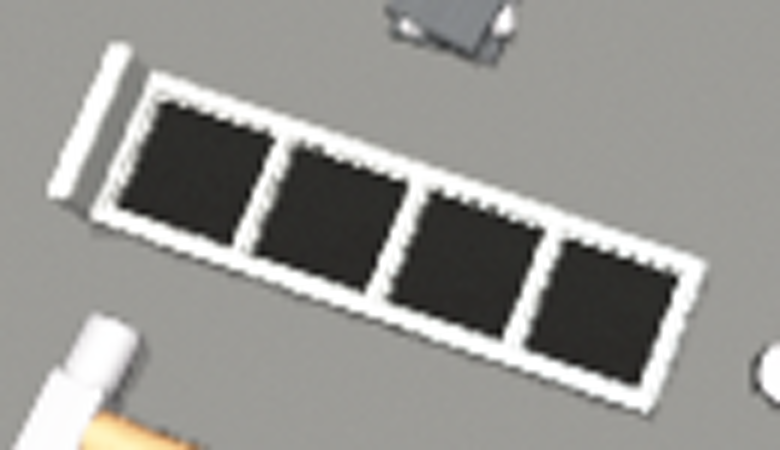

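View pics/c3.png

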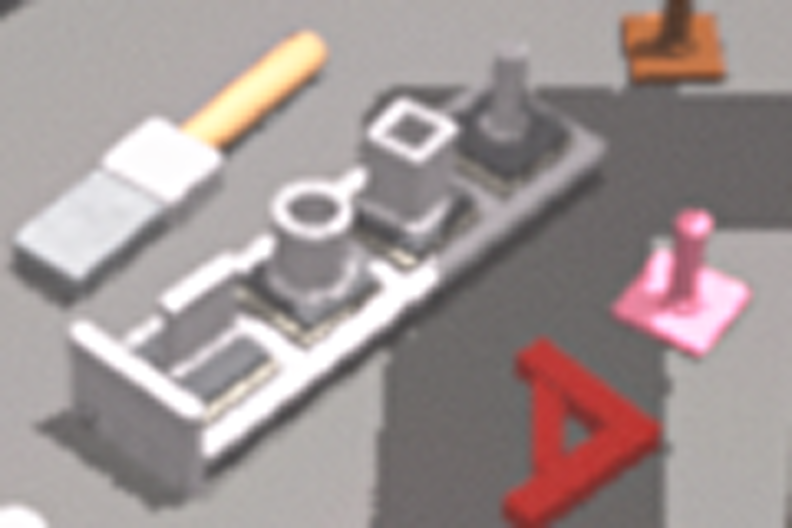

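```bash
cat > h.py <<'E'
import numpy as np,cv2
from station import *
def ray(c,u,v):
    K=np.array(c['K']);P=np.array(c['pose'])
    d=np.linalg.inv(K)@np.array([u,v,1.]);d=P[:3,:3]@np.array([d[0],-d[1],-d[2]])
    return P[:3,3],d
def px2w(c,u,v,z):
    o,d=ray(c,u,v);return o+d*(z-o[2])/d[2]
def w2px(c,p):
    K=np.array(c['K']);P=np.array(c['pose']);q=P[:3,:3].T@(np.array(p)-P[:3,3]);q=np.array([q[0],-q[1],-q[2]]);q=K@q;return q[:2]/q[2]
def tri(c1,p1,c2,p2):
    o1,d1=ray(c1,*p1);o2,d2=ray(c2,*p2);d1/=np.linalg.norm(d1);d2/=np.linalg.norm(d2)
    t=np.linalg.lstsq(np.c_[d1,-d2],o2-o1,rcond=None)[0];a=o1+d1*t[0];b=o2+d2*t[1];return (a+b)/2,np.linalg.norm(a-b)
E
python3 - <<'E'
from h import *
T=get_calibration('top')
im=cv2.imread('pics/top0.png');g=im.max(2)
m=np.zeros_like(g);m[140:200,175:285]=(g[140:200,175:285]<90)*255
n,l,st,ce=cv2.connectedComponentsWithStats(m)
for i in range(1,n):
    if st[i,4]>80:
        c,(w,h),a=cv2.minAreaRect(cv2.findContours((l==i).astype('uint8'),0,1)[0][0]);print(ce[i].round(1),st[i,4],np.round([w,h,a],1),px2w(T,*ce[i],0.014).round(4))
f=lambda X,Y:((X+.5)/4.7-.5+310,(Y+.5)/4.7-.5+165)
for nm,p,z in [('tee base',(147,135),.032),('pipe top',(273,142),.070),('box top',(392,155),.074),('stud top',(517,166),.078),('rack open corner up',(554,128),.02),('rack open corner dn',(546,250),.02),('plate top near',(70,197),.05),('plate top far',(87,60),.05)]:
    print(nm,np.round(f(*p),1),px2w(T,*f(*p),z).round(4))
S=get_calibration('side');fs=lambda X,Y:((X+.5)/6.6-.5+285,(Y+.5)/6.6-.5+140)
for nm,a,b in [('pipe',(273,142),(313,208)),('box',(392,155),(413,130)),('stud',(517,166),(511,50))]:
    print(nm,*tri(T,f(*a),S,fs(*b)))
E
```

```text
[197.4 158.2] 377 [20.6 19.3 19.4] [0.6261 0.2657 0.014 ]
[219.8 165.9] 377 [20.  19.4 19.7] [0.6065 0.2048 0.014 ]
[242.2 173.7] 378 [19.9 19.3 18.4] [0.5866 0.144  0.014 ]
[264.8 181.6] 382 [20.2 19.3 18.4] [0.5667 0.0831 0.014 ]
tee base [340.9 193.3] [ 0.5363 -0.1178  0.032 ]
pipe top [367.7 194.8] [ 0.5266 -0.1824  0.07  ]
box top [393.  197.6] [ 0.5203 -0.245   0.074 ]
stud top [419.6 199.9] [ 0.5152 -0.3104  0.078 ]
rack open corner up [427.5 191.8] [ 0.5483 -0.348   0.02  ]
rack open corner dn [425.8 217.8] [ 0.4789 -0.3414  0.02  ]
plate top near [324.5 206.5] [ 0.4977 -0.0754  0.05  ]
plate top far [328.1 177.4] [ 0.5737 -0.0833  0.05  ]
pipe [ 0.52591422 -0.18236484  0.07156304] 0.0008122464520669406
box [ 0.51987622 -0.24531083  0.07385738] 0.0010453708355452663
stud [ 0.51482794 -0.31108159  0.0766812 ] 0.0014870280098843458
```

```bash
cat >> h.py <<'E'
from scipy.spatial.transform import Rotation as Ro
def plan(x,y,z,yawdeg):
    s=get_state();R=Ro.from_euler('xyz',s['ee_rot']);d=R.inv().apply(np.array([x,y,z])-s['eef_pos'])
    r=(R.inv()*Ro.from_euler('xyz',[np.pi,0,np.radians(yawdeg)])).as_rotvec()
    print('slide',(d/.5).round(4),'turn',(r/2/np.pi).round(4),'rows',round(max(np.linalg.norm(d)/.0417,np.degrees(np.linalg.norm(r))/7.16),1),'pos',s['eef_pos'].round(4),'rot',np.degrees(s['ee_rot']).round(2),'w',round(s['width'],4),'t',s['t'],'F',s['force'].round(1))
if __name__=='__main__':
    import sys;plan(*map(float,sys.argv[1:]))
E
python3 -m crank '[{"slide":[-0.838,0.586,0],"turn":[0,0,-0.1756],"fingers":1},{"slide":[-0.838,0.586,0],"turn":[0,0,-0.1756],"fingers":1},{"slide":[-0.838,0.586,0],"turn":[0,0,-0.1756],"fingers":1},{"slide":[-0.838,0.586,0],"turn":[0,0,-0.1756],"fingers":1},{"slide":[-0.838,0.586,0],"turn":[0,0,-0.1756],"fingers":1}]' 30
python3 h.py .53 -.2 .23 -95.1
```

```text
t: 0.57
eef_pos: [0.3645, -0.4513, 0.2263]
ee_rot: [3.141, 0.0, -2.132]
force: [1.2, 0.3, 0.6]
width: 0.0876
slide [-0.6017 -0.0126 -0.0073] turn [ 0.0001  0.     -0.0752] rows 7.2 pos [ 0.3645 -0.4513  0.2263] rot [ 1.7998e+02  1.0000e-02 -1.2216e+02] w 0.0876 t 0.5667 F [1.2 0.3 0.6]
```

```bash

python3 -m crank '[{"slide":[-0.6,-0.012,0],"turn":[0,0,-0.0752],"fingers":1},{"slide":[-0.6,-0.012,0],"turn":[0,0,-0.0752],"fingers":1},{"slide":[-0.6,-0.012,0],"turn":[0,0,-0.0752],"fingers":1},{"slide":[-0.6,-0.012,0],"turn":[0,0,-0.0752],"fingers":1},{"slide":[-0.6,-0.012,0],"turn":[0,0,-0.0752],"fingers":1}]'
python3 h.py .53 -.2 .23 -95.1
```

```text
t: 0.98
eef_pos: [0.4801, -0.2776, 0.2267]
ee_rot: [-3.141, 0.0, -1.659]
force: [0.4, -0.3, -0.1]
width: 0.0877
slide [-0.1635 -0.0858 -0.0067] turn [-0.      0.      0.0001] rows 2.2 pos [ 0.4801 -0.2776  0.2267] rot [-179.99    0.    -95.05] w 0.0877 t 0.9833 F [ 0.4 -0.3 -0.1]
```

```bash

python3 -m crank '[{"slide":[-0.1635,-0.086,-0.006],"turn":[0,0,0],"fingers":0.15},{"slide":[-0.1635,-0.086,-0.006],"turn":[0,0,0],"fingers":0.15},{"slide":[-0.1635,-0.086,-0.006],"turn":[0,0,0],"fingers":0.15},{"slide":[-0.1635,-0.086,-0.006],"turn":[0,0,0],"fingers":0.15},{"slide":[-0.1635,-0.086,-0.006],"turn":[0,0,0],"fingers":0.15}]'
python3 h.py .53 -.2 .23 -95.1
python3 - <<'E'
from h import *
import pickle
c=get_calibration('wrist');pickle.dump(c,open('w1.pkl','wb'))
cv2.imwrite('pics/w1.png',grab_frame('wrist')[:,:,::-1])
E
```

```text
t: 1.4
eef_pos: [0.5301, -0.2016, 0.2292]
ee_rot: [3.141, 0.0, -1.663]
force: [0.5, -0.5, 0.4]
width: 0.0598
slide [-0.0031  0.0004 -0.0016] turn [ 0.0001  0.     -0.0006] rows 0.0 pos [ 0.5301 -0.2016  0.2292] rot [179.96   0.   -95.31] w 0.0598 t 1.4 F [ 0.5 -0.5  0.4]
```

View pics/w1.png

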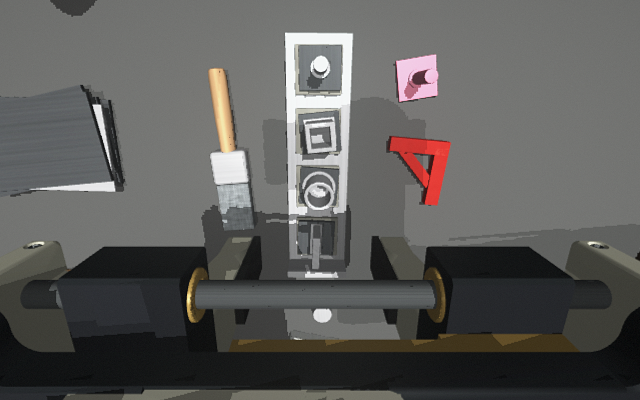

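```bash
python3 - <<'E'
import cv2
t=cv2.imread('pics/w1.png')
a=cv2.resize(t[30:150,275:365],None,fx=5,fy=5,interpolation=cv2.INTER_CUBIC);b=cv2.resize(t[150:270,275:365],None,fx=5,fy=5,interpolation=cv2.INTER_CUBIC)
cv2.imwrite('pics/w1c.png',cv2.hconcat([a[:600,:400*2//2+50],b[:600,:350]]))
E
```

```text
(no output)
```

View pics/w1c.png

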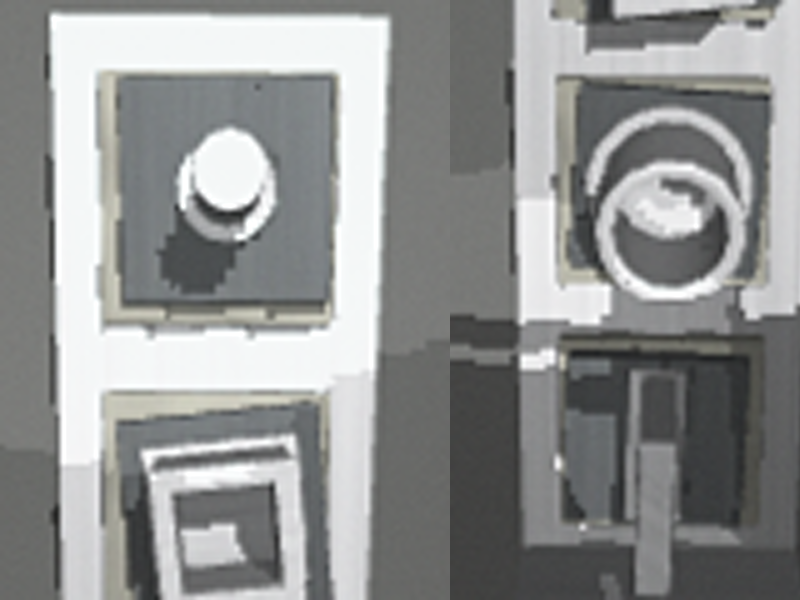

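```bash
python3 - <<'E'
import cv2
t=cv2.imread('pics/w1.png')
f=lambda y:cv2.resize(t[y:y+60,285:355],None,fx=5.5,fy=5.5,interpolation=cv2.INTER_CUBIC)
cv2.imwrite('pics/w1d.png',cv2.hconcat([f(104),f(208)]))
E
```

```text
(no output)
```

View pics/w1d.png

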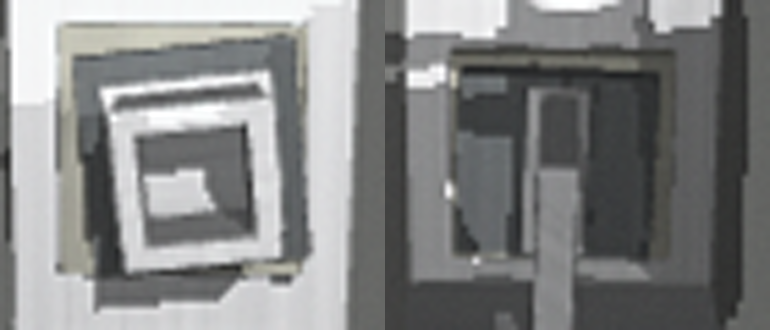

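```bash
python3 - <<'E'
from h import *
import pickle
c=pickle.load(open('w1.pkl','rb'))
L=lambda p:((p[0]+.5)/5-.5+275,(p[1]+.5)/5-.5+30)
Rr=lambda p:((p[0]-450+.5)/5-.5+275,(p[1]+.5)/5-.5+150)
D=lambda p:((p[0]+.5)/5.5-.5+285,(p[1]+.5)/5.5-.5+104)
E=lambda p:((p[0]-385+.5)/5.5-.5+285,(p[1]+.5)/5.5-.5+208)
def quad(n,ps,f,z):
    P=np.array([px2w(c,*f(p),z)[:2] for p in ps]);e=np.roll(P,-1,0)-P
    ang=np.degrees(np.arctan2(e[:,1],e[:,0]));print(n,P.mean(0).round(4),'len',np.linalg.norm(e,axis=1).round(4),'ang',((ang+45)%90-45).round(1))
quad('stud foot',[(118,75),(338,72),(330,302),(118,300)],L,.032)
quad('box foot',[(75,62),(292,35),(303,268),(95,300)],D,.032)
quad('box top',[(106,112),(272,98),(285,258),(127,272)],D,.074)
quad('tee foot',[(458,68),(655,72),(650,255),(457,255)],E,.032)
quad('tee top',[(640,445),(677,445),(668,595),(637,595)],Rr,.072)
quad('pipe foot part',[(575,80),(770,95),(765,280),(572,280)],Rr,.032)
for n,p,f,z in[('stud top',(232,170),L,.078),('pipe top',(671,231),Rr,.070)]: print(n,px2w(c,*f(p),z).round(4))
quad('rack',[(52,15),(390,15),(372,360),(62,460)],L,.02)
E
```

```text
stud foot [ 0.5165 -0.3097] len [0.0445 0.0442 0.0446 0.0432] ang [-4.5 -6.  -5.8 -6.2]
box foot [ 0.523  -0.2419] len [0.0427 0.0458 0.0428 0.0472] ang [ 1.6 -1.3  3.6 -1.2]
box top [ 0.5222 -0.2436] len [0.029  0.028  0.0283 0.0282] ang [-0.5  0.5 -0.2  1.8]
tee foot [ 0.5385 -0.1192] len [0.0427 0.0441 0.0433 0.045 ] ang [-6.5 -5.7 -5.3 -6.5]
tee top [ 0.5384 -0.1181] len [0.008  0.0365 0.0069 0.0365] ang [-5.3 -8.2 -5.3 -6.5]
pipe foot part [ 0.529  -0.1825] len [0.0443 0.0444 0.0453 0.0478] ang [-9.7 -5.5 -5.3 -7. ]
stud top [ 0.516  -0.3094  0.078 ]
pipe top [ 0.5291 -0.1834  0.07  ]
rack [ 0.5185 -0.3048] len [0.07   0.0686 0.0721 0.09  ] ang [-5.2 -6.6 12.1 -5.5]
```

```bash
python3 h.py .538 -.1185 .13 -96
```

```text
slide [-0.1684 -0.0011  0.1985] turn [0.0001 0.     0.0017] rows 3.1 pos [ 0.5296 -0.2023  0.2293] rot [179.96   0.   -95.39] w 0.0558 t 1.45 F [-0.4 -0.7  0.5]
```

```bash

python3 -m crank '[{"slide":[-0.168,-0.001,0.198],"turn":[0,0,0.0017],"fingers":0.1},{"slide":[-0.168,-0.001,0.198],"turn":[0,0,0.0017],"fingers":0.1},{"slide":[-0.168,-0.001,0.198],"turn":[0,0,0.0017],"fingers":0.1},{"slide":[-0.168,-0.001,0.198],"turn":[0,0,0.0017],"fingers":0.1},{"slide":[-0.168,-0.001,0.198],"turn":[0,0,0.0017],"fingers":0.1}]'
python3 h.py .538 -.1185 .039 -96
```

```text
t: 1.87
eef_pos: [0.5365, -0.1188, 0.1285]
ee_rot: [3.137, -0.001, -1.676]
force: [0.4, -0.5, 0.4]
width: 0.0485
slide [-0.0011 -0.0036  0.179 ] turn [ 0.0007 -0.0001 -0.    ] rows 2.1 pos [ 0.5365 -0.1188  0.1285] rot [ 1.7975e+02 -5.0000e-02 -9.6010e+01] w 0.0485 t 1.8667 F [ 0.4 -0.5  0.4]
```

```bash

python3 -m crank '[{"slide":[-0.001,-0.003,0.08],"turn":[0,0,0],"fingers":0.1},{"slide":[-0.001,-0.003,0.14],"turn":[0,0,0],"fingers":0.1},{"slide":[-0.001,-0.003,0.179],"turn":[0,0,0],"fingers":0.1},{"slide":[-0.001,-0.003,0.179],"turn":[0,0,0],"fingers":0.1},{"slide":[-0.001,-0.003,0.179],"turn":[0,0,0],"fingers":0.1}]'
python3 h.py .538 -.1185 .039 -96
python3 - <<'E'
from h import *
cv2.imwrite('pics/s2.png',cv2.resize(grab_frame('side')[120:240,250:420,::-1],None,fx=4,fy=4,interpolation=cv2.INTER_CUBIC))
E
```

```text
t: 2.28
eef_pos: [0.5401, -0.1198, 0.0417]
ee_rot: [3.141, -0.001, -1.677]
force: [0.2, -0.3, 1.2]
width: 0.048
slide [-0.0021  0.0044  0.0053] turn [ 0.0001 -0.0001 -0.0003] rows 0.1 pos [ 0.5401 -0.1198  0.0417] rot [ 1.7997e+02 -4.0000e-02 -9.6090e+01] w 0.048 t 2.2833 F [ 0.2 -0.3  1.2]
```

View pics/s2.png

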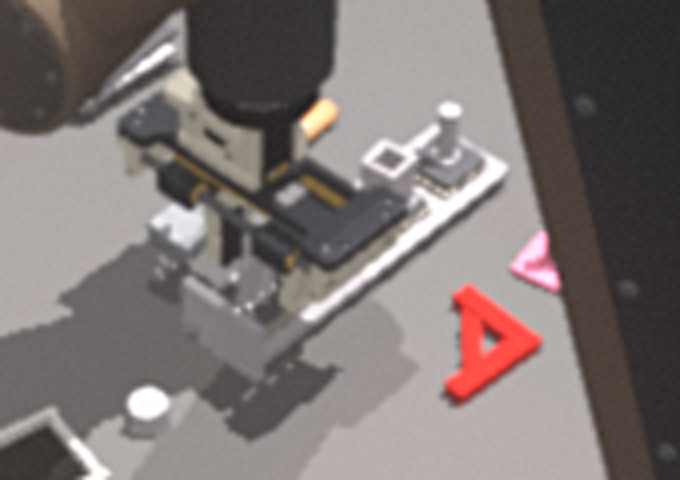

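```bash

python3 -m crank '[{"slide":[0,0,0.003],"turn":[0,0,0],"fingers":-1},{"slide":[0,0,0.003],"turn":[0,0,0],"fingers":-1},{"slide":[0,0,0.003],"turn":[0,0,0],"fingers":-1},{"slide":[0,0,0.003],"turn":[0,0,0],"fingers":-1},{"slide":[0,0,0.003],"turn":[0,0,0],"fingers":-1}]' 30
python3 -m crank '[{"slide":[0,0,0],"turn":[0,0,0],"fingers":-1},{"slide":[0,0,0],"turn":[0,0,0],"fingers":-1},{"slide":[0,0,0],"turn":[0,0,0],"fingers":-1},{"slide":[0,0,0],"turn":[0,0,0],"fingers":-1},{"slide":[0,0,0],"turn":[0,0,0],"fingers":-1}]' 30
python3 h.py .538 -.1185 .14 -96
```

```text
t: 2.75
eef_pos: [0.5403, -0.1183, 0.0402]
ee_rot: [-3.141, 0.0, -1.676]
force: [0.8, 0.6, -0.9]
width: 0.0207
t: 3.17
eef_pos: [0.5397, -0.1183, 0.0396]
ee_rot: [3.141, -0.0, -1.676]
force: [-2.0, 0.8, 5.1]
width: 0.008
slide [ 0.0007  0.0034 -0.2007] turn [ 0.0001 -0.     -0.0001] rows 2.4 pos [ 0.5397 -0.1183  0.0396] rot [ 1.7997e+02 -1.0000e-02 -9.6020e+01] w 0.008 t 3.1667 F [-2.   0.8  5.1]
```

```bash

python3 -m crank '[{"slide":[0,0,-0.03],"turn":[0,0,0],"fingers":-1},{"slide":[0,0,-0.1],"turn":[0,0,0],"fingers":-1},{"slide":[0,0,-0.16],"turn":[0,0,0],"fingers":-1},{"slide":[0,0,-0.2],"turn":[0,0,0],"fingers":-1},{"slide":[0,0,-0.2],"turn":[0,0,0],"fingers":-1}]' 30
python3 h.py .5667 .0831 .14 -108
```

```text
t: 3.58
eef_pos: [0.5428, -0.1184, 0.1441]
ee_rot: [-3.134, 0.001, -1.675]
force: [1.1, 0.2, -1.9]
width: 0.0077
slide [-0.4057 -0.0054  0.0085] turn [-0.0012  0.0002  0.0334] rows 4.9 pos [ 0.5428 -0.1184  0.1441] rot [-1.7956e+02  4.0000e-02 -9.5980e+01] w 0.0077 t 3.5833 F [ 1.1  0.2 -1.9]
```

```bash

python3 -m crank '[{"slide":[-0.406,-0.012,0],"turn":[0,0,0.0334],"fingers":-1},{"slide":[-0.406,-0.012,0],"turn":[0,0,0.0334],"fingers":-1},{"slide":[-0.406,-0.012,0],"turn":[0,0,0.0334],"fingers":-1},{"slide":[-0.406,-0.012,0],"turn":[0,0,0.0334],"fingers":-1},{"slide":[-0.406,-0.012,0],"turn":[0,0,0.0334],"fingers":-1}]' 30
python3 -m crank '[{"slide":[0,0,0],"turn":[0,0,0],"fingers":-1},{"slide":[0,0,0],"turn":[0,0,0],"fingers":-1},{"slide":[0,0,0],"turn":[0,0,0],"fingers":-1}]' 30
python3 h.py .5667 .0831 .0276 -108
python3 - <<'E'
from h import *
import pickle
c=get_calibration('wrist');pickle.dump(c,open('w2.pkl','wb'))
cv2.imwrite('pics/w2.png',grab_frame('wrist')[:,:,::-1])
cv2.imwrite('pics/s3.png',cv2.resize(grab_frame('side')[100:300,150:350,::-1],None,fx=3,fy=3,interpolation=cv2.INTER_CUBIC))
E
```

```text
t: 4.0
eef_pos: [0.5669, 0.0848, 0.1388]
ee_rot: [3.141, -0.0, -1.886]
force: [0.7, -0.6, -1.4]
width: 0.0078
t: 4.25
eef_pos: [0.5666, 0.083, 0.1385]
ee_rot: [3.14, -0.001, -1.885]
force: [0.2, -0.5, -1.3]
width: 0.0081
slide [-0.0004 -0.0004  0.2217] turn [ 0.0002 -0.0002  0.    ] rows 2.7 pos [0.5666 0.083  0.1385] rot [ 1.7992e+02 -6.0000e-02 -1.0800e+02] w 0.0081 t 4.25 F [ 0.2 -0.5 -1.3]
```

View pics/w2.png

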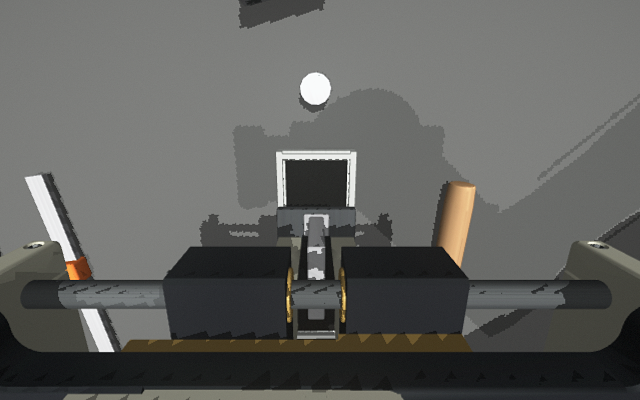

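View pics/s3.png

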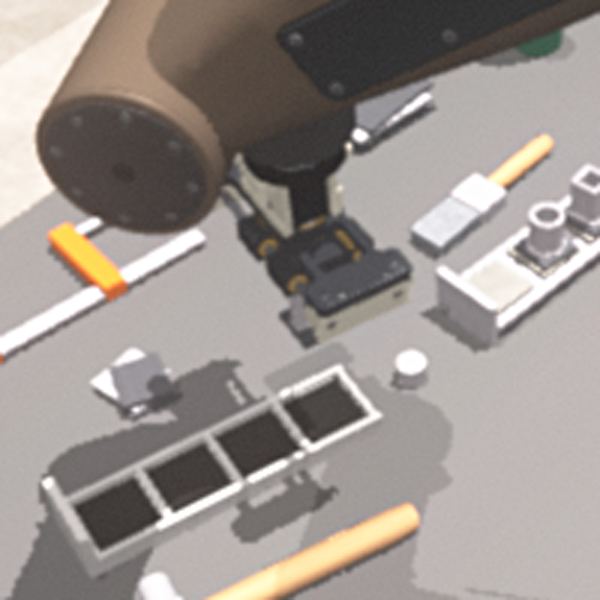

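```bash
python3 - <<'E'
from h import *
import pickle
c=pickle.load(open('w2.pkl','rb'))
a=px2w(c,285,159,.019);b=px2w(c,350,159,.019);a2=px2w(c,278,206,.019);b2=px2w(c,355,206,.019)
d=np.array([np.sin(np.radians(18)),np.cos(np.radians(18)),0]);print(a,b,np.linalg.norm(a-b),(a+b)/2+.03*d,(a2+b2)/2,np.linalg.norm(a2-b2))
E
python3 -m crank '[{"slide":[0,0,0.08],"turn":[0,0,0],"fingers":-1},{"slide":[0,0,0.15],"turn":[0,0,0],"fingers":-1},{"slide":[0,0,0.19],"turn":[0,0,0],"fingers":-1},{"slide":[0,0,0.21],"turn":[0,0,0],"fingers":-1},{"slide":[0,0,0.215],"turn":[0,0,0],"fingers":-1}]' 30
python3 h.py .5667 .0831 .0276 -108
```

```text
[0.58406041 0.04775039 0.019     ] [0.52984438 0.06531203 0.019     ] 0.05698937549870809 [0.5662229  0.08506291 0.019     ] [0.57118522 0.09776859 0.019     ] 0.0706594254386288
t: 4.77
eef_pos: [0.5661, 0.0813, 0.0302]
ee_rot: [3.139, -0.002, -1.888]
force: [-0.4, 0.2, -2.0]
width: 0.0077
slide [-0.0038  0.0001  0.0052] turn [ 0.0004 -0.0004 -0.0004] rows 0.1 pos [0.5661 0.0813 0.0302] rot [ 1.7986e+02 -1.4000e-01 -1.0815e+02] w 0.0077 t 4.7667 F [-0.4  0.2 -2. ]
```

```bash

python3 -m crank '[{"slide":[-0.002,0,0.002],"turn":[0,0,0],"fingers":-1},{"slide":[-0.002,0,0.004],"turn":[0,0,0],"fingers":-1},{"slide":[-0.002,0,0.005],"turn":[0,0,0],"fingers":-1},{"slide":[-0.002,0,0.005],"turn":[0,0,0],"fingers":-1}]' 30
python3 h.py .5667 .0831 .0276 -108
```

```text
t: 5.1
eef_pos: [0.5683, 0.0841, 0.0308]
ee_rot: [-3.14, 0.002, -1.886]
force: [-0.9, 0.4, -1.2]
width: 0.008
slide [0.003  0.0024 0.0064] turn [-0.0003  0.0002 -0.0001] rows 0.1 pos [0.5683 0.0841 0.0308] rot [-1.7991e+02  9.0000e-02 -1.0805e+02] w 0.008 t 5.1 F [-0.9  0.4 -1.2]
```

```bash

python3 -m crank '[{"slide":[0,0,0.001],"turn":[0,0,0],"fingers":-1},{"slide":[0,0,0.002],"turn":[0,0,0],"fingers":-1},{"slide":[0,0,0.002],"turn":[0,0,0],"fingers":-1}]' 30
python3 -m crank '[{"slide":[0,0,0.001],"turn":[0,0,0],"fingers":-1},{"slide":[0,0,0.002],"turn":[0,0,0],"fingers":-1},{"slide":[0,0,0.002],"turn":[0,0,0],"fingers":-1}]' 30
```

```text
t: 5.35
eef_pos: [0.5677, 0.084, 0.0289]
ee_rot: [-3.141, 0.0, -1.886]
force: [-0.5, -0.5, -1.4]
width: 0.0078
t: 5.6
eef_pos: [0.5676, 0.0839, 0.0277]
ee_rot: [-3.141, 0.0, -1.886]
force: [-0.8, -0.1, 0.6]
width: 0.0078
```

```bash
python3 - <<'E'
from h import *
cv2.imwrite('pics/s4.png',cv2.resize(grab_frame('side')[200:290,160:290,::-1],None,fx=6,fy=6,interpolation=cv2.INTER_CUBIC))
E
```

```text
(no output)
```

View pics/s4.png

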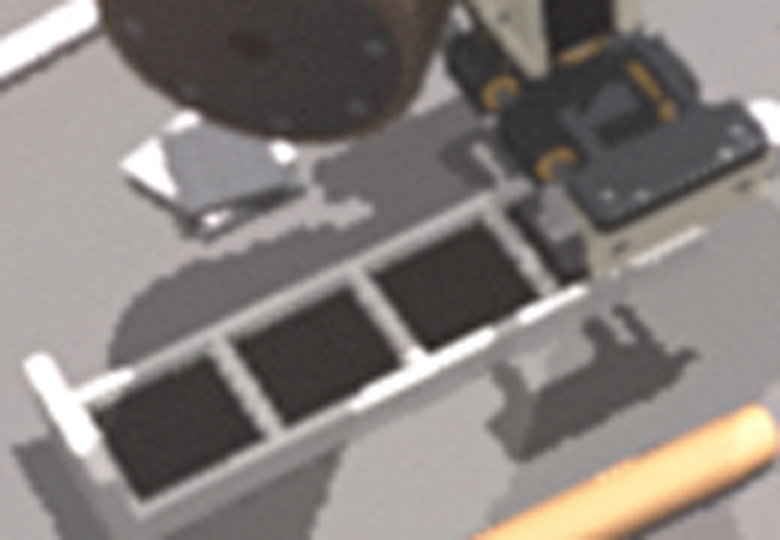

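```bash

python3 -m crank '[{"slide":[0,0,0.001],"turn":[0,0,0],"fingers":-1},{"slide":[0,0,0.001],"turn":[0,0,0],"fingers":-1}]' 30
python3 -m crank '[{"slide":[0,0,0],"turn":[0,0,0],"fingers":-0.7},{"slide":[0,0,0],"turn":[0,0,0],"fingers":-0.6},{"slide":[0,0,0],"turn":[0,0,0],"fingers":-0.5},{"slide":[0,0,0],"turn":[0,0,0],"fingers":-0.4},{"slide":[0,0,0],"turn":[0,0,0],"fingers":-0.4}]' 
python3 h.py .5667 .0831 .14 -108
```

```text
t: 5.82
eef_pos: [0.5676, 0.0839, 0.0277]
ee_rot: [-3.141, 0.0, -1.886]
force: [-3.2, 0.9, 6.7]
width: 0.0078
t: 6.23
eef_pos: [0.5676, 0.0838, 0.027]
ee_rot: [3.142, -0.0, -1.886]
force: [-0.6, 0.1, -0.6]
width: 0.0255
slide [ 0.0019  0.0012 -0.226 ] turn [ 0.     -0.     -0.0001] rows 2.7 pos [0.5676 0.0838 0.027 ] rot [ 180.     -0.   -108.05] w 0.0255 t 6.2333 F [-0.6  0.1 -0.6]
```

```bash

python3 -m crank '[{"slide":[0,0,-0.08],"turn":[0,0,0],"fingers":-0.4},{"slide":[0,0,-0.16],"turn":[0,0,0],"fingers":-0.2},{"slide":[0,0,-0.226],"turn":[0,0,0],"fingers":0.15},{"slide":[0,0,-0.226],"turn":[0,0,0],"fingers":0.15},{"slide":[0,0,-0.226],"turn":[0,0,0],"fingers":0.15}]' 
python3 h.py .5285 -.183 .14 -97
python3 - <<'E'
from h import *
cv2.imwrite('pics/s5.png',cv2.resize(grab_frame('side')[200:290,160:290,::-1],None,fx=6,fy=6,interpolation=cv2.INTER_CUBIC))
E
```

```text
t: 6.65
eef_pos: [0.5688, 0.0844, 0.1425]
ee_rot: [-3.138, 0.004, -1.886]
force: [-0.2, 0.6, -0.7]
width: 0.047
slide [ 0.5335 -0.0891  0.0035] turn [-0.0006  0.0005 -0.0307] rows 6.5 pos [0.5688 0.0844 0.1425] rot [-179.8     0.2  -108.05] w 0.047 t 6.65 F [-0.2  0.6 -0.7]
```

View pics/s5.png

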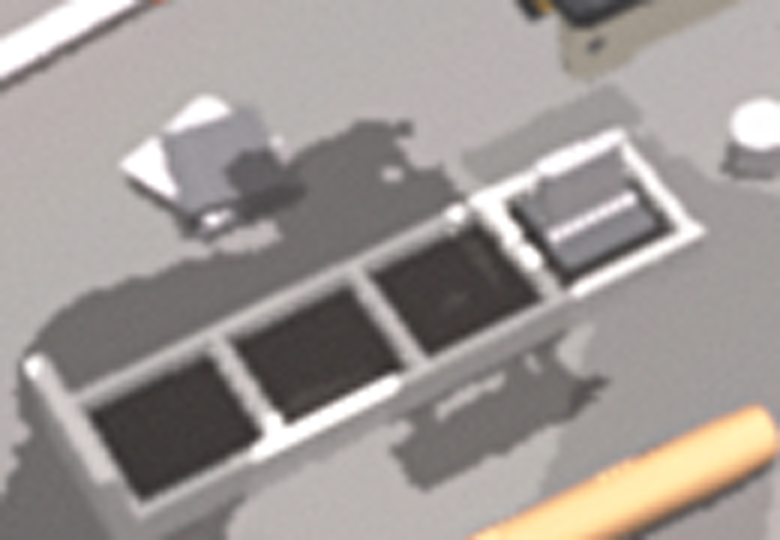

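```bash

python3 -m crank '[{"slide":[0.534,-0.0891,0.002],"turn":[0,0,-0.0307],"fingers":0.15},{"slide":[0.534,-0.0891,0.002],"turn":[0,0,-0.0307],"fingers":0.15},{"slide":[0.534,-0.0891,0.002],"turn":[0,0,-0.0307],"fingers":0.15},{"slide":[0.534,-0.0891,0.002],"turn":[0,0,-0.0307],"fingers":0.15},{"slide":[0.534,-0.0891,0.002],"turn":[0,0,-0.0307],"fingers":0.15}]' 
python3 h.py .5285 -.183 .14 -97
```

```text
t: 7.12
eef_pos: [0.535, -0.1225, 0.1377]
ee_rot: [3.139, -0.0, -1.692]
force: [1.7, -0.3, 0.2]
width: 0.0505
slide [ 0.1216 -0.0017 -0.0046] turn [ 0.0004 -0.0001  0.0001] rows 1.5 pos [ 0.535  -0.1225  0.1377] rot [ 1.7984e+02 -3.0000e-02 -9.6960e+01] w 0.0505 t 7.1167 F [ 1.7 -0.3  0.2]
```

```bash

python3 -m crank '[{"slide":[0.122,-0.0017,0],"turn":[0,0,0],"fingers":0.15},{"slide":[0.122,-0.0017,0],"turn":[0,0,0],"fingers":0.15},{"slide":[0.122,-0.0017,0],"turn":[0,0,0],"fingers":0.15},{"slide":[0.122,-0.0017,0],"turn":[0,0,0],"fingers":0.15},{"slide":[0.122,-0.0017,0],"turn":[0,0,0],"fingers":0.15}]' 
python3 h.py .5285 -.183 .039 -97
```

```text
t: 7.53
eef_pos: [0.5294, -0.1814, 0.1381]
ee_rot: [3.139, -0.0, -1.694]
force: [-0.0, -0.2, 0.8]
width: 0.0502
slide [0.0034 0.001  0.1981] turn [ 0.0003 -0.     -0.0001] rows 2.4 pos [ 0.5294 -0.1814  0.1381] rot [ 1.7988e+02 -1.0000e-02 -9.7030e+01] w 0.0502 t 7.5333 F [-0.  -0.2  0.8]
```

```bash

python3 -m crank '[{"slide":[0.002,0.001,0.08],"turn":[0,0,0],"fingers":0.15},{"slide":[0.003,0.001,0.14],"turn":[0,0,0],"fingers":0.15},{"slide":[0.003,0.001,0.18],"turn":[0,0,0],"fingers":0.15},{"slide":[0.003,0.001,0.198],"turn":[0,0,0],"fingers":0.15},{"slide":[0.003,0.001,0.198],"turn":[0,0,0],"fingers":0.15}]' 
python3 -m crank '[{"slide":[0,0,0],"turn":[0,0,0],"fingers":-1},{"slide":[0,0,0],"turn":[0,0,0],"fingers":-1},{"slide":[0,0,0],"turn":[0,0,0],"fingers":-1},{"slide":[0,0,0],"turn":[0,0,0],"fingers":-1},{"slide":[0,0,0],"turn":[0,0,0],"fingers":-1}]' 30
python3 h.py .5285 -.183 .14 -97
```

```text
t: 7.95
eef_pos: [0.528, -0.1819, 0.038]
ee_rot: [3.137, -0.0, -1.692]
force: [0.5, 0.1, 0.0]
width: 0.0504
t: 8.37
eef_pos: [0.53, -0.1829, 0.0416]
ee_rot: [-3.14, 0.0, -1.693]
force: [-1.4, 3.1, 7.1]
width: 0.0308
slide [ 0.0005  0.0025 -0.1967] turn [-0.0003  0.      0.    ] rows 2.4 pos [ 0.53   -0.1829  0.0416] rot [-1.799e+02  1.000e-02 -9.700e+01] w 0.0308 t 8.3667 F [-1.4  3.1  7.1]
```

```bash

python3 -m crank '[{"slide":[0,0,0],"turn":[0,0,0],"fingers":-1},{"slide":[0,0,0],"turn":[0,0,0],"fingers":-1}]' 30
python3 - <<'E'
from h import *
print(get_state()['moment'])
cv2.imwrite('pics/w3.png',grab_frame('wrist')[:,:,::-1])
cv2.imwrite('pics/s6.png',cv2.resize(grab_frame('side')[120:240,250:420,::-1],None,fx=4,fy=4,interpolation=cv2.INTER_CUBIC))
E
```

```text
t: 8.53
eef_pos: [0.53, -0.1829, 0.0416]
ee_rot: [-3.14, 0.0, -1.693]
force: [-1.7, 2.2, 6.4]
width: 0.0304
[ 1.01589454  0.935254   -0.02876923]
```

View pics/w3.png

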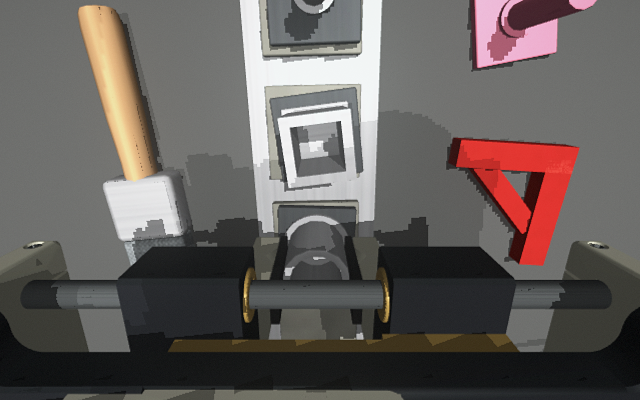

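View pics/s6.png

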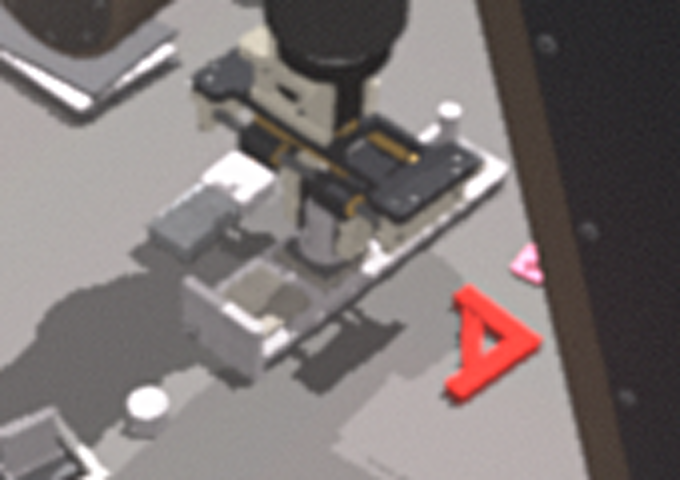

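```bash

python3 -m crank '[{"slide":[0,0,-0.02],"turn":[0,0,0],"fingers":-1},{"slide":[0,0,-0.08],"turn":[0,0,0],"fingers":-1},{"slide":[0,0,-0.15],"turn":[0,0,0],"fingers":-1},{"slide":[0,0,-0.2],"turn":[0,0,0],"fingers":-1},{"slide":[0,0,-0.2],"turn":[0,0,0],"fingers":-1}]' 30
python3 h.py .587 .145 .14 -108
python3 - <<'E'
from h import *
cv2.imwrite('pics/s7.png',cv2.resize(grab_frame('side')[80:220,250:420,::-1],None,fx=4,fy=4,interpolation=cv2.INTER_CUBIC))
E
```

```text
t: 9.05
eef_pos: [0.5327, -0.1837, 0.147]
ee_rot: [-3.132, -0.0, -1.692]
force: [1.7, 0.1, -2.0]
width: 0.0309
slide [-0.6656 -0.0282  0.014 ] turn [-0.0016  0.0001  0.0307] rows 8.0 pos [ 0.5327 -0.1837  0.147 ] rot [-1.7944e+02 -2.0000e-02 -9.6940e+01] w 0.0309 t 9.05 F [ 1.7  0.1 -2. ]
```

View pics/s7.png

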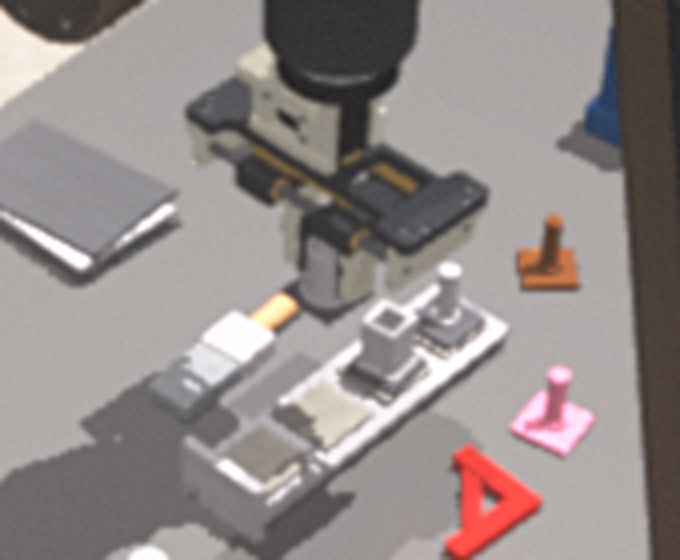

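```bash

python3 -m crank '[{"slide":[-0.665,-0.032,0],"turn":[0,0,0.0307],"fingers":-1},{"slide":[-0.665,-0.032,0],"turn":[0,0,0.0307],"fingers":-1},{"slide":[-0.665,-0.032,0],"turn":[0,0,0.0307],"fingers":-1},{"slide":[-0.665,-0.032,0],"turn":[0,0,0.0307],"fingers":-1},{"slide":[-0.665,-0.032,0],"turn":[0,0,0.0307],"fingers":-1}]' 30
python3 h.py .587 .145 .14 -108
```

```text
t: 9.52
eef_pos: [0.5632, 0.02, 0.1397]
ee_rot: [3.14, -0.0, -1.887]
force: [1.0, 0.5, -2.2]
width: 0.0303
slide [-0.2525  0.0325 -0.0007] turn [ 0.0002 -0.0001 -0.0003] rows 3.1 pos [0.5632 0.02   0.1397] rot [ 1.7993e+02 -3.0000e-02 -1.0810e+02] w 0.0303 t 9.5167 F [ 1.   0.5 -2.2]
```

```bash

python3 -m crank '[{"slide":[-0.2525,0.0325,0],"turn":[0,0,0],"fingers":-1},{"slide":[-0.2525,0.0325,0],"turn":[0,0,0],"fingers":-1},{"slide":[-0.2525,0.0325,0],"turn":[0,0,0],"fingers":-1},{"slide":[-0.2525,0.0325,0],"turn":[0,0,0],"fingers":-1},{"slide":[-0.2525,0.0325,0],"turn":[0,0,0],"fingers":-1}]' 30
python3 h.py .587 .145 .029 -108
```

```text
t: 9.93
eef_pos: [0.5873, 0.1457, 0.139]
ee_rot: [3.14, -0.001, -1.883]
force: [0.7, 0.1, -2.3]
width: 0.0306
slide [ 0.0013 -0.0003  0.2201] turn [ 0.0002 -0.0002  0.0003] rows 2.6 pos [0.5873 0.1457 0.139 ] rot [ 1.7992e+02 -6.0000e-02 -1.0788e+02] w 0.0306 t 9.9333 F [ 0.7  0.1 -2.3]
```

```bash

python3 -m crank '[{"slide":[0.001,0,0.08],"turn":[0,0,0],"fingers":-1},{"slide":[0.001,0,0.15],"turn":[0,0,0],"fingers":-1},{"slide":[0.001,0,0.19],"turn":[0,0,0],"fingers":-1},{"slide":[0.001,0,0.21],"turn":[0,0,0],"fingers":-1},{"slide":[0.001,0,0.212],"turn":[0,0,0],"fingers":-1}]' 30
python3 -m crank '[{"slide":[0,0,0.001],"turn":[0,0,0],"fingers":-1},{"slide":[0,0,0.002],"turn":[0,0,0],"fingers":-1},{"slide":[0,0,0.003],"turn":[0,0,0],"fingers":-1},{"slide":[0,0,0.003],"turn":[0,0,0],"fingers":-1},{"slide":[0,0,0.003],"turn":[0,0,0],"fingers":-1}]'
```

```text
t: 10.35
eef_pos: [0.5858, 0.1411, 0.0318]
ee_rot: [3.138, -0.004, -1.887]
force: [-0.6, 0.0, -1.9]
width: 0.0308
t: 10.77
eef_pos: [0.5881, 0.1433, 0.0339]
ee_rot: [-3.14, 0.001, -1.886]
force: [0.7, -0.4, -2.4]
width: 0.0302
```

```bash

python3 -m crank '[{"slide":[0,0,0.001],"turn":[0,0,0],"fingers":-1},{"slide":[0,0,0.002],"turn":[0,0,0],"fingers":-1},{"slide":[0,0,0.002],"turn":[0,0,0],"fingers":-1}]' 30
python3 -m crank '[{"slide":[0,0,0.001],"turn":[0,0,0],"fingers":-1},{"slide":[0,0,0.002],"turn":[0,0,0],"fingers":-1},{"slide":[0,0,0.002],"turn":[0,0,0],"fingers":-1}]' 30
```

```text
t: 11.02
eef_pos: [0.5876, 0.1431, 0.0319]
ee_rot: [-3.141, 0.0, -1.886]
force: [-0.3, 0.0, -1.9]
width: 0.0307
t: 11.27
eef_pos: [0.5875, 0.143, 0.0306]
ee_rot: [3.141, -0.0, -1.886]
force: [0.1, 0.1, -2.5]
width: 0.0303
```

```bash

python3 -m crank '[{"slide":[-0.001,0,0.001],"turn":[0,0,0],"fingers":-1},{"slide":[-0.002,0,0.002],"turn":[0,0,0],"fingers":-1},{"slide":[-0.002,0,0.002],"turn":[0,0,0],"fingers":-1}]' 30
python3 -m crank '[{"slide":[0,0,0.001],"turn":[0,0,0],"fingers":-1},{"slide":[0,0,0.001],"turn":[0,0,0],"fingers":-1}]' 30
python3 -m crank '[{"slide":[0,0,0.001],"turn":[0,0,0],"fingers":-1},{"slide":[0,0,0.001],"turn":[0,0,0],"fingers":-1}]' 30
```

```text
t: 11.52
eef_pos: [0.5879, 0.144, 0.0298]
ee_rot: [3.142, -0.0, -1.886]
force: [0.7, -0.4, -1.8]
width: 0.0305
t: 11.68
eef_pos: [0.588, 0.144, 0.0297]
ee_rot: [-3.141, 0.0, -1.886]
force: [-1.8, 0.1, 3.2]
width: 0.0308
t: 11.85
eef_pos: [0.588, 0.144, 0.0297]
ee_rot: [-3.141, 0.0, -1.886]
force: [-3.1, -1.1, 7.5]
width: 0.0305
```

Contact with the floor; releasing and lifting.

```bash

python3 -m crank '[{"slide":[0,0,0],"turn":[0,0,0],"fingers":-0.2},{"slide":[0,0,0],"turn":[0,0,0],"fingers":-0.1},{"slide":[0,0,0],"turn":[0,0,0],"fingers":0},{"slide":[0,0,0],"turn":[0,0,0],"fingers":0.05},{"slide":[0,0,0],"turn":[0,0,0],"fingers":0.05}]' 
python3 -m crank '[{"slide":[0,0,-0.08],"turn":[0,0,0],"fingers":0.05},{"slide":[0,0,-0.16],"turn":[0,0,0],"fingers":0.05},{"slide":[0,0,-0.226],"turn":[0,0,0],"fingers":0.15},{"slide":[0,0,-0.226],"turn":[0,0,0],"fingers":0.15},{"slide":[0,0,-0.226],"turn":[0,0,0],"fingers":0.15}]' 
python3 h.py .522 -.2435 .14 -89.6
python3 - <<'E'
from h import *
cv2.imwrite('pics/s8.png',cv2.resize(grab_frame('side')[200:290,160:290,::-1],None,fx=6,fy=6,interpolation=cv2.INTER_CUBIC))
E
```

```text
t: 12.27
eef_pos: [0.588, 0.144, 0.0287]
ee_rot: [3.142, 0.0, -1.886]
force: [-0.2, -0.2, 1.0]
width: 0.0455
t: 12.68
eef_pos: [0.5892, 0.1447, 0.1445]
ee_rot: [-3.138, 0.004, -1.886]
force: [-0.3, -0.4, -0.3]
width: 0.0499
slide [ 0.7799 -0.1126  0.0064] turn [-0.0007  0.0005 -0.0512] rows 9.4 pos [0.5892 0.1447 0.1445] rot [-179.8     0.22 -108.04] w 0.0499 t 12.6833 F [-0.3 -0.4 -0.3]
```

View pics/s8.png

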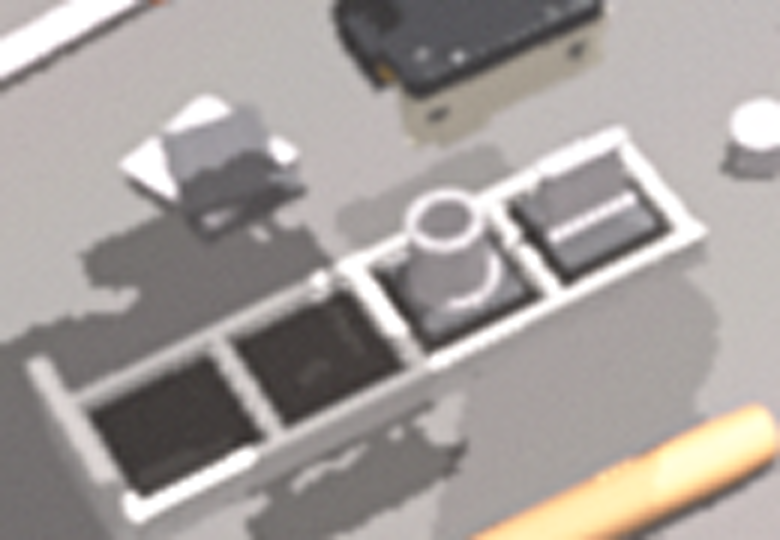

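Pipe stands in pocket 2 (crop ~445,290). Next the box.

```bash

python3 -m crank '[{"slide":[0.78,-0.1126,0.004],"turn":[0,0,-0.0512],"fingers":0.15},{"slide":[0.78,-0.1126,0.004],"turn":[0,0,-0.0512],"fingers":0.15},{"slide":[0.78,-0.1126,0.004],"turn":[0,0,-0.0512],"fingers":0.15},{"slide":[0.78,-0.1126,0.004],"turn":[0,0,-0.0512],"fingers":0.15},{"slide":[0.78,-0.1126,0.004],"turn":[0,0,-0.0512],"fingers":0.15}]' 
python3 h.py .522 -.2435 .14 -89.6
```

```text
t: 13.15
eef_pos: [0.5508, -0.0625, 0.1393]
ee_rot: [3.139, -0.0, -1.563]
force: [1.2, 0.3, -0.5]
width: 0.0503
slide [ 0.3615  0.0604 -0.0011] turn [ 0.0004 -0.0001  0.0001] rows 4.4 pos [ 0.5508 -0.0625  0.1393] rot [ 1.7985e+02 -2.0000e-02 -8.9560e+01] w 0.0503 t 13.15 F [ 1.2  0.3 -0.5]
```

```bash

python3 -m crank '[{"slide":[0.3615,0.0604,0],"turn":[0,0,0],"fingers":0.15},{"slide":[0.3615,0.0604,0],"turn":[0,0,0],"fingers":0.15},{"slide":[0.3615,0.0604,0],"turn":[0,0,0],"fingers":0.15},{"slide":[0.3615,0.0604,0],"turn":[0,0,0],"fingers":0.15},{"slide":[0.3615,0.0604,0],"turn":[0,0,0],"fingers":0.15}]' 
python3 -m crank '[{"slide":[0,0,0],"turn":[0,0,0],"fingers":0.15},{"slide":[0,0,0],"turn":[0,0,0],"fingers":0.15}]' 
python3 h.py .522 -.2435 .039 -89.6
```

```text
t: 13.57
eef_pos: [0.5212, -0.2455, 0.139]
ee_rot: [3.138, 0.0, -1.567]
force: [0.5, 0.2, 0.0]
width: 0.0504
t: 13.73
eef_pos: [0.5221, -0.2428, 0.1391]
ee_rot: [3.139, 0.001, -1.567]
force: [-0.3, 0.7, -0.5]
width: 0.0501
slide [ 0.0015 -0.0004  0.2002] turn [ 0.0005  0.0001 -0.0005] rows 2.4 pos [ 0.5221 -0.2428  0.1391] rot [ 1.7984e+02  3.0000e-02 -8.9780e+01] w 0.0501 t 13.7333 F [-0.3  0.7 -0.5]
```

```bash

python3 -m crank '[{"slide":[0.001,0,0.08],"turn":[0,0,0],"fingers":0.15},{"slide":[0.001,0,0.14],"turn":[0,0,0],"fingers":0.15},{"slide":[0.001,0,0.18],"turn":[0,0,0],"fingers":0.15},{"slide":[0.001,0,0.198],"turn":[0,0,0],"fingers":0.15},{"slide":[0.001,0,0.2],"turn":[0,0,0],"fingers":0.15}]' 
python3 -m crank '[{"slide":[0,0,0],"turn":[0,0,0],"fingers":-1},{"slide":[0,0,0],"turn":[0,0,0],"fingers":-1},{"slide":[0,0,0],"turn":[0,0,0],"fingers":-1},{"slide":[0,0,0],"turn":[0,0,0],"fingers":-1},{"slide":[0,0,0],"turn":[0,0,0],"fingers":-1}]' 30
python3 -m crank '[{"slide":[0,0,0],"turn":[0,0,0],"fingers":-1},{"slide":[0,0,0],"turn":[0,0,0],"fingers":-1}]' 30
```

```text
t: 14.15
eef_pos: [0.5219, -0.2411, 0.0383]
ee_rot: [3.137, 0.001, -1.563]
force: [0.1, 0.3, 1.0]
width: 0.0505
t: 14.57
eef_pos: [0.5237, -0.2423, 0.042]
ee_rot: [-3.14, -0.0, -1.564]
force: [-2.2, 1.3, 6.5]
width: 0.0279
t: 14.73
eef_pos: [0.5238, -0.2423, 0.042]
ee_rot: [-3.14, -0.0, -1.564]
force: [-2.0, 2.4, 6.3]
width: 0.0278
```

Width 28 mm, as a box should be. Lift and carry to pocket y=+32 at (0.607, 0.205).

```bash

python3 -m crank '[{"slide":[0,0,-0.02],"turn":[0,0,0],"fingers":-1},{"slide":[0,0,-0.08],"turn":[0,0,0],"fingers":-1},{"slide":[0,0,-0.15],"turn":[0,0,0],"fingers":-1},{"slide":[0,0,-0.2],"turn":[0,0,0],"fingers":-1},{"slide":[0,0,-0.2],"turn":[0,0,0],"fingers":-1}]' 30
python3 h.py .607 .206 .14 -108
```

```text
t: 15.15
eef_pos: [0.5267, -0.2433, 0.1475]
ee_rot: [-3.132, -0.003, -1.563]
force: [1.1, 0.1, -1.5]
width: 0.0279
slide [-0.8974 -0.1672  0.0143] turn [-0.0016 -0.0002  0.0512] rows 10.9 pos [ 0.5267 -0.2433  0.1475] rot [-1.7945e+02 -1.5000e-01 -8.9570e+01] w 0.0279 t 15.15 F [ 1.1  0.1 -1.5]
```

```bash

python3 -m crank '[{"slide":[-0.897,-0.172,0],"turn":[0,0,0.0512],"fingers":-1},{"slide":[-0.897,-0.172,0],"turn":[0,0,0.0512],"fingers":-1},{"slide":[-0.897,-0.172,0],"turn":[0,0,0.0512],"fingers":-1},{"slide":[-0.897,-0.172,0],"turn":[0,0,0.0512],"fingers":-1},{"slide":[-0.897,-0.172,0],"turn":[0,0,0.0512],"fingers":-1}]' 30
python3 h.py .607 .206 .14 -108
cat > /dev/null
```

```text
t: 15.57
eef_pos: [0.5599, -0.0433, 0.1412]
ee_rot: [-3.141, 0.001, -1.887]
force: [1.4, 0.3, -1.9]
width: 0.0278
slide [-0.5031  0.0656  0.0026] turn [-0.0001  0.0001 -0.0004] rows 6.1 pos [ 0.5599 -0.0433  0.1412] rot [-1.7998e+02  3.0000e-02 -1.0814e+02] w 0.0278 t 15.5667 F [ 1.4  0.3 -1.9]
```

```bash

python3 -m crank '[{"slide":[-0.503,0.0656,0],"turn":[0,0,0],"fingers":-1},{"slide":[-0.503,0.0656,0],"turn":[0,0,0],"fingers":-1},{"slide":[-0.503,0.0656,0],"turn":[0,0,0],"fingers":-1},{"slide":[-0.503,0.0656,0],"turn":[0,0,0],"fingers":-1},{"slide":[-0.503,0.0656,0],"turn":[0,0,0],"fingers":-1}]' 30
python3 h.py .607 .206 .14 -108
```

```text
t: 15.98
eef_pos: [0.5983, 0.1619, 0.1411]
ee_rot: [-3.141, 0.0, -1.886]
force: [0.9, -0.2, -2.5]
width: 0.0273
slide [-0.0892  0.0107  0.0023] turn [-0.      0.0001 -0.0001] rows 1.1 pos [0.5983 0.1619 0.1411] rot [-1.7999e+02  3.0000e-02 -1.0805e+02] w 0.0273 t 15.9833 F [ 0.9 -0.2 -2.5]
```

```bash

python3 -m crank '[{"slide":[-0.089,0.0107,0],"turn":[0,0,0],"fingers":-1},{"slide":[-0.089,0.0107,0],"turn":[0,0,0],"fingers":-1},{"slide":[-0.089,0.0107,0],"turn":[0,0,0],"fingers":-1},{"slide":[-0.089,0.0107,0],"turn":[0,0,0],"fingers":-1},{"slide":[-0.089,0.0107,0],"turn":[0,0,0],"fingers":-1}]' 30
python3 h.py .607 .206 .030 -108
```

```text
t: 16.4
eef_pos: [0.6067, 0.2029, 0.1407]
ee_rot: [3.141, -0.0, -1.887]
force: [0.7, -0.9, -2.9]
width: 0.0276
slide [-0.0062  0.0013  0.2214] turn [ 0.0001 -0.0001 -0.0003] rows 2.7 pos [0.6067 0.2029 0.1407] rot [ 1.7997e+02 -2.0000e-02 -1.0809e+02] w 0.0276 t 16.4 F [ 0.7 -0.9 -2.9]
```

```bash

python3 -m crank '[{"slide":[-0.006,0,0.08],"turn":[0,0,0],"fingers":-1},{"slide":[-0.006,0,0.15],"turn":[0,0,0],"fingers":-1},{"slide":[-0.006,0,0.19],"turn":[0,0,0],"fingers":-1},{"slide":[-0.006,0,0.21],"turn":[0,0,0],"fingers":-1},{"slide":[-0.006,0,0.215],"turn":[0,0,0],"fingers":-1}]' 30
python3 -m crank '[{"slide":[0,0,0.001],"turn":[0,0,0],"fingers":-1},{"slide":[0,0,0.002],"turn":[0,0,0],"fingers":-1},{"slide":[0,0,0.002],"turn":[0,0,0],"fingers":-1},{"slide":[0,0,0.002],"turn":[0,0,0],"fingers":-1}]'
```

```text
t: 16.82
eef_pos: [0.6072, 0.2048, 0.0315]
ee_rot: [3.14, -0.003, -1.887]
force: [0.3, 0.6, -0.8]
width: 0.0281
t: 17.15
eef_pos: [0.6089, 0.2071, 0.0339]
ee_rot: [-3.14, 0.002, -1.886]
force: [-0.4, -0.3, -2.0]
width: 0.0273
```

```bash

python3 -m crank '[{"slide":[0.003,0.002,0.002],"turn":[0,0,0],"fingers":-1},{"slide":[0.003,0.002,0.004],"turn":[0,0,0],"fingers":-1},{"slide":[0.003,0.002,0.005],"turn":[0,0,0],"fingers":-1},{"slide":[0.003,0.002,0.005],"turn":[0,0,0],"fingers":-1}]' 30
python3 -m crank '[{"slide":[0,0,0.001],"turn":[0,0,0],"fingers":-1},{"slide":[0,0,0.001],"turn":[0,0,0],"fingers":-1},{"slide":[0,0,0.001],"turn":[0,0,0],"fingers":-1}]' 30
python3 -m crank '[{"slide":[0,0,0.001],"turn":[0,0,0],"fingers":-1},{"slide":[0,0,0.001],"turn":[0,0,0],"fingers":-1}]' 30
```

```text
t: 17.48
eef_pos: [0.6067, 0.2056, 0.03]
ee_rot: [-3.141, 0.0, -1.886]
force: [-1.7, -0.3, 0.6]
width: 0.0279
t: 17.73
eef_pos: [0.6066, 0.2056, 0.03]
ee_rot: [-3.141, 0.0, -1.886]
force: [-3.7, -0.6, 5.0]
width: 0.0282
t: 17.9
eef_pos: [0.6066, 0.2056, 0.03]
ee_rot: [-3.141, 0.0, -1.885]
force: [-5.9, -0.9, 10.0]
width: 0.0277
```

```bash

python3 -m crank '[{"slide":[0,0,-0.001],"turn":[0,0,0],"fingers":-0.25},{"slide":[0,0,-0.001],"turn":[0,0,0],"fingers":-0.15},{"slide":[0,0,-0.001],"turn":[0,0,0],"fingers":-0.05},{"slide":[0,0,-0.001],"turn":[0,0,0],"fingers":0},{"slide":[0,0,-0.001],"turn":[0,0,0],"fingers":0}]' 
python3 -m crank '[{"slide":[0,0,-0.08],"turn":[0,0,0],"fingers":0},{"slide":[0,0,-0.16],"turn":[0,0,0],"fingers":0},{"slide":[0,0,-0.226],"turn":[0,0,0],"fingers":0},{"slide":[0,0,-0.226],"turn":[0,0,0],"fingers":0},{"slide":[0,0,-0.226],"turn":[0,0,0],"fingers":0}]' 
python3 h.py .516 -.3095 .14 -95.6
python3 - <<'E'
from h import *
cv2.imwrite('pics/s9.png',cv2.resize(grab_frame('side')[200:290,160:290,::-1],None,fx=6,fy=6,interpolation=cv2.INTER_CUBIC))
E
```

```text
t: 18.32
eef_pos: [0.6067, 0.2055, 0.0291]
ee_rot: [3.142, -0.0, -1.886]
force: [0.1, -0.7, 0.3]
width: 0.0428
t: 18.73
eef_pos: [0.6079, 0.2063, 0.145]
ee_rot: [-3.138, 0.004, -1.886]
force: [-1.1, 0.7, -0.5]
width: 0.0435
slide [ 1.0379 -0.1446  0.0064] turn [-0.0006  0.0006 -0.0346] rows 12.6 pos [0.6079 0.2063 0.145 ] rot [-179.82    0.23 -108.04] w 0.0435 t 18.7333 F [-1.1  0.7 -0.5]
```

View pics/s9.png

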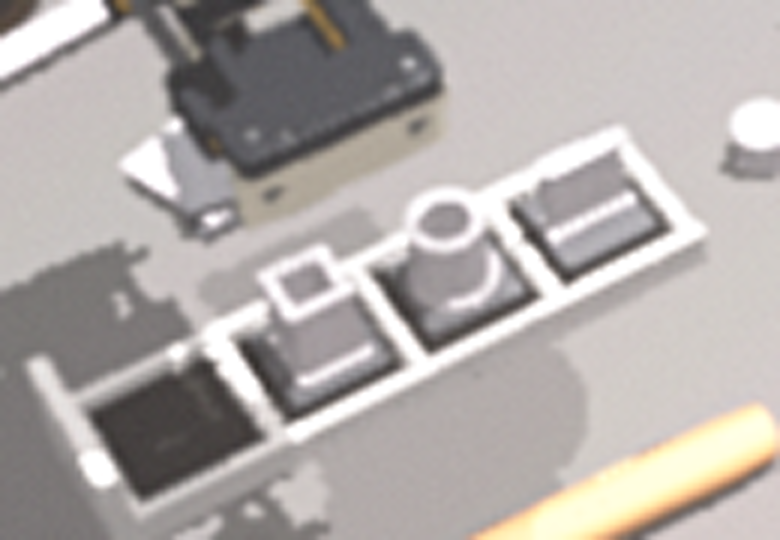

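Box stands in pocket 3 (crop ~320,350). Now the stud.

```bash

python3 -m crank '[{"slide":[0.9,-0.125,0.004],"turn":[0,0,-0.03],"fingers":0},{"slide":[0.9,-0.125,0.004],"turn":[0,0,-0.03],"fingers":0},{"slide":[0.9,-0.125,0.004],"turn":[0,0,-0.03],"fingers":0},{"slide":[0.9,-0.125,0.004],"turn":[0,0,-0.03],"fingers":0},{"slide":[0.9,-0.125,0.004],"turn":[0,0,-0.03],"fingers":0}]' 
python3 h.py .516 -.3095 .14 -95.6
```

```text
t: 19.2
eef_pos: [0.5683, -0.0013, 0.1398]
ee_rot: [3.139, -0.001, -1.697]
force: [1.2, -0.4, -0.2]
width: 0.044
slide [6.246e-01 2.640e-02 2.000e-04] turn [ 0.0004 -0.0002 -0.0045] rows 7.5 pos [ 0.5683 -0.0013  0.1398] rot [ 1.7985e+02 -6.0000e-02 -9.7220e+01] w 0.044 t 19.2 F [ 1.2 -0.4 -0.2]
```

```bash

python3 -m crank '[{"slide":[0.6246,0.0264,0],"turn":[0,0,-0.0045],"fingers":0},{"slide":[0.6246,0.0264,0],"turn":[0,0,-0.0045],"fingers":0},{"slide":[0.6246,0.0264,0],"turn":[0,0,-0.0045],"fingers":0},{"slide":[0.6246,0.0264,0],"turn":[0,0,-0.0045],"fingers":0},{"slide":[0.6246,0.0264,0],"turn":[0,0,-0.0045],"fingers":0}]' 
python3 h.py .516 -.3095 .14 -95.6
```

```text
t: 19.62
eef_pos: [0.5334, -0.2067, 0.1399]
ee_rot: [3.139, 0.0, -1.669]
force: [1.5, -0.1, 0.0]
width: 0.0439
slide [ 2.081e-01  1.440e-02 -1.000e-04] turn [ 0.0004  0.     -0.0001] rows 2.5 pos [ 0.5334 -0.2067  0.1399] rot [179.86   0.   -95.62] w 0.0439 t 19.6167 F [ 1.5 -0.1  0. ]
```

```bash

python3 -m crank '[{"slide":[0.208,0.0144,0],"turn":[0,0,0],"fingers":0},{"slide":[0.208,0.0144,0],"turn":[0,0,0],"fingers":0},{"slide":[0.208,0.0144,0],"turn":[0,0,0],"fingers":0},{"slide":[0.208,0.0144,0],"turn":[0,0,0],"fingers":0},{"slide":[0.208,0.0144,0],"turn":[0,0,0],"fingers":0}]' 
python3 h.py .516 -.3095 .039 -95.6
python3 - <<'E'
from h import *
cv2.imwrite('pics/w4.png',grab_frame('wrist')[:,:,::-1])
E
```

```text
t: 20.03
eef_pos: [0.5161, -0.3088, 0.1394]
ee_rot: [3.139, 0.001, -1.672]
force: [-0.0, 0.1, -0.5]
width: 0.0438
slide [ 0.0016 -0.0005  0.2009] turn [ 0.0005  0.0001 -0.0006] rows 2.4 pos [ 0.5161 -0.3088  0.1394] rot [ 1.7982e+02  4.0000e-02 -9.5810e+01] w 0.0438 t 20.0333 F [-0.   0.1 -0.5]
```

View pics/w4.png

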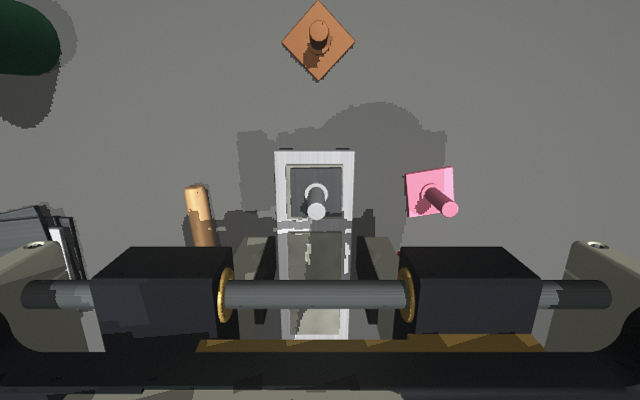

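```bash

python3 -m crank '[{"slide":[0.001,0,0.08],"turn":[0,0,0],"fingers":0},{"slide":[0.001,0,0.14],"turn":[0,0,0],"fingers":0},{"slide":[0.001,0,0.18],"turn":[0,0,0],"fingers":0},{"slide":[0.001,0,0.198],"turn":[0,0,0],"fingers":0},{"slide":[0.001,0,0.2],"turn":[0,0,0],"fingers":0}]' 
python3 -m crank '[{"slide":[0,0,0],"turn":[0,0,0],"fingers":-1},{"slide":[0,0,0],"turn":[0,0,0],"fingers":-1},{"slide":[0,0,0],"turn":[0,0,0],"fingers":-1},{"slide":[0,0,0],"turn":[0,0,0],"fingers":-1},{"slide":[0,0,0],"turn":[0,0,0],"fingers":-1}]' 30
python3 -m crank '[{"slide":[0,0,0],"turn":[0,0,0],"fingers":-1},{"slide":[0,0,0],"turn":[0,0,0],"fingers":-1},{"slide":[0,0,0],"turn":[0,0,0],"fingers":-1}]' 30
```

```text
t: 20.5
eef_pos: [0.5164, -0.3067, 0.039]
ee_rot: [3.137, 0.001, -1.668]
force: [-1.0, -0.0, 0.6]
width: 0.0438
t: 20.92
eef_pos: [0.518, -0.3083, 0.0424]
ee_rot: [-3.14, -0.0, -1.669]
force: [-1.9, 0.2, 1.9]
width: 0.0164
t: 21.17
eef_pos: [0.5177, -0.3083, 0.0422]
ee_rot: [-3.141, -0.0, -1.669]
force: [-2.8, 2.0, 7.1]
width: 0.0133
```

Width ~13.5 mm: stud held. Lift and carry to pocket y=+96 at (0.626, 0.266).

```bash

python3 -m crank '[{"slide":[0,0,-0.02],"turn":[0,0,0],"fingers":-1},{"slide":[0,0,-0.08],"turn":[0,0,0],"fingers":-1},{"slide":[0,0,-0.15],"turn":[0,0,0],"fingers":-1},{"slide":[0,0,-0.2],"turn":[0,0,0],"fingers":-1},{"slide":[0,0,-0.2],"turn":[0,0,0],"fingers":-1}]' 30
python3 h.py .6262 .2665 .14 -108
python3 - <<'E'
from h import *
cv2.imwrite('pics/s10.png',cv2.resize(grab_frame('side')[80:220,250:420,::-1],None,fx=4,fy=4,interpolation=cv2.INTER_CUBIC))
E
```

```text
t: 21.58
eef_pos: [0.5207, -0.3096, 0.148]
ee_rot: [-3.132, -0.003, -1.668]
force: [0.6, 0.0, -1.2]
width: 0.0135
slide [-1.1673 -0.098   0.0138] turn [-0.0015 -0.0003  0.0345] rows 14.0 pos [ 0.5207 -0.3096  0.148 ] rot [-1.7947e+02 -1.6000e-01 -9.5570e+01] w 0.0135 t 21.5833 F [ 0.6  0.  -1.2]
```

View pics/s10.png

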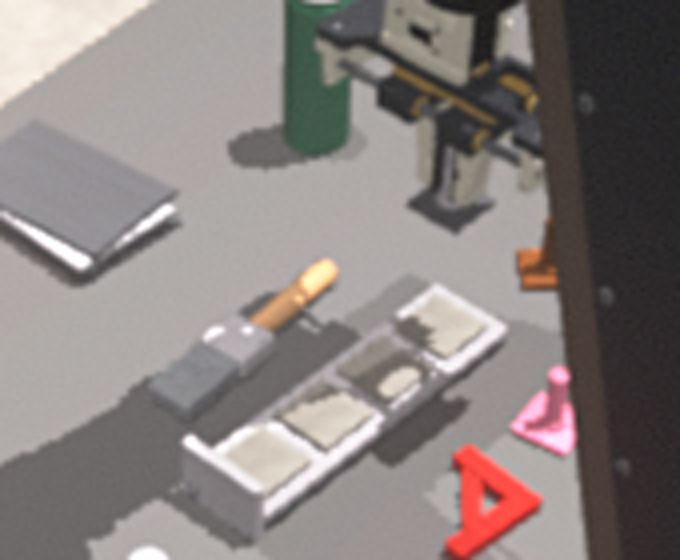

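```bash

python3 -m crank '[{"slide":[-0.9,-0.078,0],"turn":[0,0,0.0345],"fingers":-1},{"slide":[-0.9,-0.078,0],"turn":[0,0,0.0345],"fingers":-1},{"slide":[-0.9,-0.078,0],"turn":[0,0,0.0345],"fingers":-1},{"slide":[-0.9,-0.078,0],"turn":[0,0,0.0345],"fingers":-1},{"slide":[-0.9,-0.078,0],"turn":[0,0,0.0345],"fingers":-1}]' 30
python3 h.py .6262 .2665 .14 -108
```

```text
t: 22.05
eef_pos: [0.5545, -0.1049, 0.1405]
ee_rot: [3.14, -0.0, -1.887]
force: [1.0, -1.1, -1.8]
width: 0.0134
slide [-0.7506  0.0945  0.001 ] turn [ 0.0002 -0.     -0.0003] rows 9.1 pos [ 0.5545 -0.1049  0.1405] rot [ 1.7992e+02 -2.0000e-02 -1.0811e+02] w 0.0134 t 22.05 F [ 1.  -1.1 -1.8]
```

```bash

python3 -m crank '[{"slide":[-0.75,0.0945,0],"turn":[0,0,0],"fingers":-1},{"slide":[-0.75,0.0945,0],"turn":[0,0,0],"fingers":-1},{"slide":[-0.75,0.0945,0],"turn":[0,0,0],"fingers":-1},{"slide":[-0.75,0.0945,0],"turn":[0,0,0],"fingers":-1},{"slide":[-0.75,0.0945,0],"turn":[0,0,0],"fingers":-1}]' 30
python3 h.py .6262 .2665 .14 -108
```

```text
t: 22.47
eef_pos: [0.5938, 0.0999, 0.1405]
ee_rot: [3.14, -0.001, -1.886]
force: [0.1, -0.5, -1.7]
width: 0.0132
slide [-0.3369  0.0417  0.0008] turn [ 0.0002 -0.0001 -0.0002] rows 4.1 pos [0.5938 0.0999 0.1405] rot [ 1.7992e+02 -5.0000e-02 -1.0806e+02] w 0.0132 t 22.4667 F [ 0.1 -0.5 -1.7]
```

```bash

python3 -m crank '[{"slide":[-0.337,0.0417,0],"turn":[0,0,0],"fingers":-1},{"slide":[-0.337,0.0417,0],"turn":[0,0,0],"fingers":-1},{"slide":[-0.337,0.0417,0],"turn":[0,0,0],"fingers":-1},{"slide":[-0.337,0.0417,0],"turn":[0,0,0],"fingers":-1},{"slide":[-0.337,0.0417,0],"turn":[0,0,0],"fingers":-1}]' 30
python3 -m crank '[{"slide":[0,0,0],"turn":[0,0,0],"fingers":-1},{"slide":[0,0,0],"turn":[0,0,0],"fingers":-1},{"slide":[0,0,0],"turn":[0,0,0],"fingers":-1}]' 30
python3 h.py .6262 .2665 .0302 -108
```

```text
t: 22.88
eef_pos: [0.6274, 0.2708, 0.1395]
ee_rot: [3.141, 0.0, -1.882]
force: [0.9, 0.2, -1.7]
width: 0.0134
t: 23.13
eef_pos: [0.6263, 0.2634, 0.1406]
ee_rot: [3.14, -0.001, -1.887]
force: [-0.1, -0.1, -0.9]
width: 0.0134
slide [-0.006   0.0019  0.2208] turn [ 0.0002 -0.0002 -0.0003] rows 2.6 pos [0.6263 0.2634 0.1406] rot [ 1.7994e+02 -7.0000e-02 -1.0810e+02] w 0.0134 t 23.1333 F [-0.1 -0.1 -0.9]
```

```bash

python3 -m crank '[{"slide":[-0.005,0.001,0.08],"turn":[0,0,0],"fingers":-1},{"slide":[-0.005,0.001,0.15],"turn":[0,0,0],"fingers":-1},{"slide":[-0.005,0.001,0.19],"turn":[0,0,0],"fingers":-1},{"slide":[-0.005,0.001,0.21],"turn":[0,0,0],"fingers":-1},{"slide":[-0.005,0.001,0.214],"turn":[0,0,0],"fingers":-1}]' 30
python3 -m crank '[{"slide":[0,0,0],"turn":[0,0,0],"fingers":-1},{"slide":[0,0,0],"turn":[0,0,0],"fingers":-1},{"slide":[0,0,0.001],"turn":[0,0,0],"fingers":-1},{"slide":[0,0,0.001],"turn":[0,0,0],"fingers":-1}]'
python3 h.py .6262 .2665 .0302 -108
```

```text
t: 23.55
eef_pos: [0.6263, 0.2651, 0.0323]
ee_rot: [3.139, -0.003, -1.887]
force: [0.2, 0.7, -1.0]
width: 0.0133
t: 23.88
eef_pos: [0.6281, 0.2676, 0.0355]
ee_rot: [-3.14, 0.002, -1.886]
force: [-0.6, 0.1, -1.5]
width: 0.0134
slide [0.0034 0.0029 0.0106] turn [-0.0002  0.0003 -0.0001] rows 0.1 pos [0.6281 0.2676 0.0355] rot [-1.7991e+02  1.2000e-01 -1.0805e+02] w 0.0134 t 23.8833 F [-0.6  0.1 -1.5]
```

```bash

python3 -m crank '[{"slide":[0.003,0.002,0.002],"turn":[0,0,0],"fingers":-1},{"slide":[0.003,0.002,0.004],"turn":[0,0,0],"fingers":-1},{"slide":[0.003,0.002,0.006],"turn":[0,0,0],"fingers":-1},{"slide":[0.003,0.002,0.006],"turn":[0,0,0],"fingers":-1}]' 30
python3 -m crank '[{"slide":[0,0,0.001],"turn":[0,0,0],"fingers":-1},{"slide":[0,0,0.001],"turn":[0,0,0],"fingers":-1},{"slide":[0,0,0.001],"turn":[0,0,0],"fingers":-1}]' 30
python3 -m crank '[{"slide":[0,0,0.001],"turn":[0,0,0],"fingers":-1},{"slide":[0,0,0.001],"turn":[0,0,0],"fingers":-1}]' 30
```

```text
t: 24.22
eef_pos: [0.6257, 0.266, 0.0307]
ee_rot: [3.141, -0.0, -1.886]
force: [-0.4, -0.2, -1.5]
width: 0.013
t: 24.47
eef_pos: [0.6259, 0.2661, 0.0303]
ee_rot: [3.142, -0.0, -1.886]
force: [-0.5, -0.1, -1.6]
width: 0.0135
t: 24.63
eef_pos: [0.6259, 0.2661, 0.0303]
ee_rot: [-3.141, 0.0, -1.886]
force: [-2.5, -1.4, 4.0]
width: 0.0133
```

```bash

python3 -m crank '[{"slide":[0,0,0],"turn":[0,0,0],"fingers":-0.6},{"slide":[0,0,0],"turn":[0,0,0],"fingers":-0.5},{"slide":[0,0,0],"turn":[0,0,0],"fingers":-0.4},{"slide":[0,0,0],"turn":[0,0,0],"fingers":-0.3},{"slide":[0,0,0],"turn":[0,0,0],"fingers":-0.3}]' 
python3 -m crank '[{"slide":[0,0,-0.08],"turn":[0,0,0],"fingers":-0.3},{"slide":[0,0,-0.16],"turn":[0,0,0],"fingers":-0.3},{"slide":[0,0,-0.24],"turn":[0,0,0],"fingers":-0.3},{"slide":[0.1,0,-0.32],"turn":[0,0,0],"fingers":-0.3},{"slide":[0.2,0,-0.4],"turn":[0,0,0],"fingers":-0.3}]' 
python3 -m crank '[{"slide":[0.2,0,0],"turn":[0,0,0],"fingers":-0.3},{"slide":[0.3,0,0],"turn":[0,0,0],"fingers":-0.3},{"slide":[0.4,0,0],"turn":[0,0,0],"fingers":-0.3},{"slide":[0.4,0,0],"turn":[0,0,0],"fingers":-0.3}]' 
python3 - <<'E'
from h import *
cv2.imwrite('pics/s11.png',cv2.resize(grab_frame('side')[200:290,160:290,::-1],None,fx=6,fy=6,interpolation=cv2.INTER_CUBIC))
im=grab_frame('top')
cv2.imwrite('pics/t11.png',im[:,:,::-1])
E
```

```text
t: 25.05
eef_pos: [0.6259, 0.266, 0.0297]
ee_rot: [3.142, -0.0, -1.886]
force: [0.1, 0.8, 0.0]
width: 0.0297
t: 25.47
eef_pos: [0.606, 0.2048, 0.2037]
ee_rot: [-3.14, 0.001, -1.884]
force: [0.4, -0.6, 0.5]
width: 0.0305
t: 25.8
eef_pos: [0.5531, 0.0442, 0.2022]
ee_rot: [-3.141, 0.001, -1.885]
force: [1.2, -0.7, 0.1]
width: 0.0302
```

View pics/s11.png

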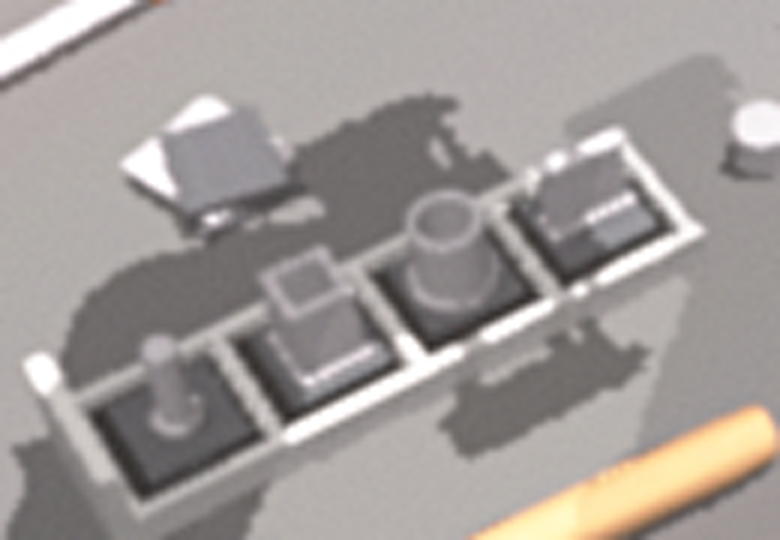

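View pics/t11.png

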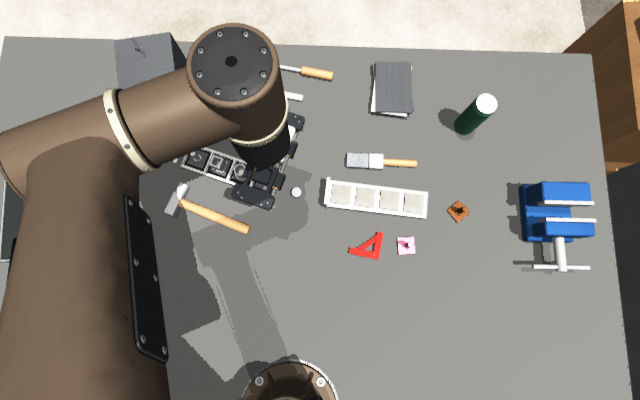

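```bash

python3 -m crank '[{"slide":[0.4,0,0],"turn":[0,0,0],"fingers":-0.3},{"slide":[0.4,0,0],"turn":[0,0,0],"fingers":-0.3},{"slide":[0.4,0,0],"turn":[0,0,0],"fingers":-0.3},{"slide":[0.4,0,0],"turn":[0,0,0],"fingers":-0.3},{"slide":[0.4,0,0],"turn":[0,0,0],"fingers":-0.3}]' 
python3 -m crank '[{"slide":[0.1,0,0],"turn":[0,0,0],"fingers":-0.3},{"slide":[0.1,0,0],"turn":[0,0,0],"fingers":-0.3},{"slide":[0.1,0,0],"turn":[0,0,0],"fingers":-0.3},{"slide":[0.1,0,0],"turn":[0,0,0],"fingers":-0.3},{"slide":[0.1,0,0],"turn":[0,0,0],"fingers":-0.3}]' 
python3 - <<'E'
from h import *
im=grab_frame('top')[:,:,::-1]
cv2.imwrite('pics/t12.png',cv2.resize(im[130:205,165:295],None,fx=6,fy=6,interpolation=cv2.INTER_CUBIC))
s=get_state();print(s['t'],s['eef_pos'],s['qd'].round(3))
E
```

```text
t: 26.32
eef_pos: [0.491, -0.1463, 0.2022]
ee_rot: [-3.141, 0.0, -1.886]
force: [0.6, -0.0, -1.2]
width: 0.031
t: 26.73
eef_pos: [0.4769, -0.1914, 0.2019]
ee_rot: [-3.141, 0.0, -1.886]
force: [-0.7, 0.3, -0.3]
width: 0.0309
26.7833 [ 0.47708398 -0.19116571  0.20190582] [ 0.01   0.    -0.001 -0.    -0.002  0.005]
```

View pics/t12.png

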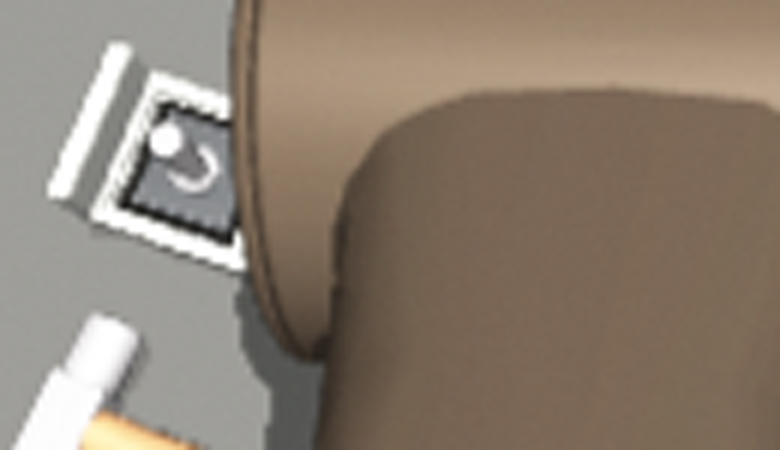

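```bash

python3 -m crank '[{"slide":[0.8,0.114,0],"turn":[0,0,0],"fingers":-0.3},{"slide":[0.8,0.114,0],"turn":[0,0,0],"fingers":-0.3},{"slide":[0.8,0.114,0],"turn":[0,0,0],"fingers":-0.3},{"slide":[0.8,0.114,0],"turn":[0,0,0],"fingers":-0.3},{"slide":[0.8,0.114,0],"turn":[0,0,0],"fingers":-0.3}]' 
python3 -m crank '[{"slide":[0.2,0.03,0],"turn":[0,0,0],"fingers":-0.3},{"slide":[0.2,0.03,0],"turn":[0,0,0],"fingers":-0.3},{"slide":[0.2,0.03,0],"turn":[0,0,0],"fingers":-0.3},{"slide":[0.2,0.03,0],"turn":[0,0,0],"fingers":-0.3},{"slide":[0.2,0.03,0],"turn":[0,0,0],"fingers":-0.3}]' 
python3 - <<'E'
from h import *
im=grab_frame('top')[:,:,::-1]
cv2.imwrite('pics/t13.png',cv2.resize(im[130:205,165:295],None,fx=6,fy=6,interpolation=cv2.INTER_CUBIC))
im=grab_frame('side')[:,:,::-1]
cv2.imwrite('pics/s13.png',cv2.resize(im[210:290,160:290],None,fx=6,fy=6,interpolation=cv2.INTER_CUBIC))
E
```

```text
t: 27.2
eef_pos: [0.3849, -0.3794, 0.2021]
ee_rot: [-3.141, -0.0, -1.883]
force: [1.2, -0.2, 0.1]
width: 0.0308
t: 27.62
eef_pos: [0.3397, -0.4695, 0.2014]
ee_rot: [3.141, 0.0, -1.887]
force: [-0.2, 0.9, -0.2]
width: 0.0309
```

View pics/t13.png

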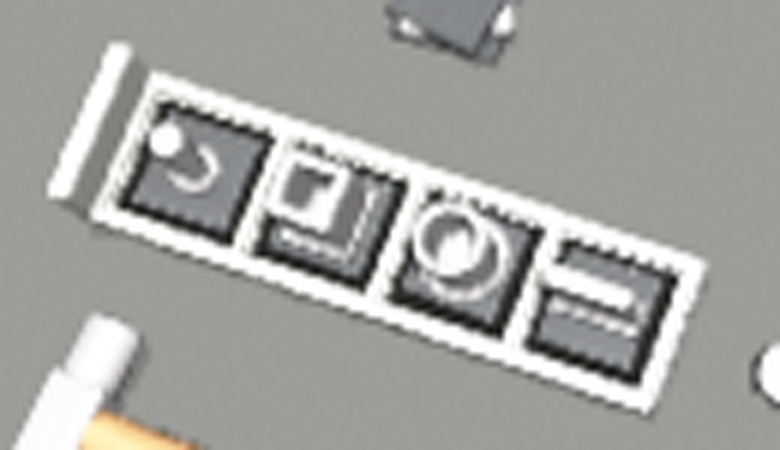

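View pics/s13.png

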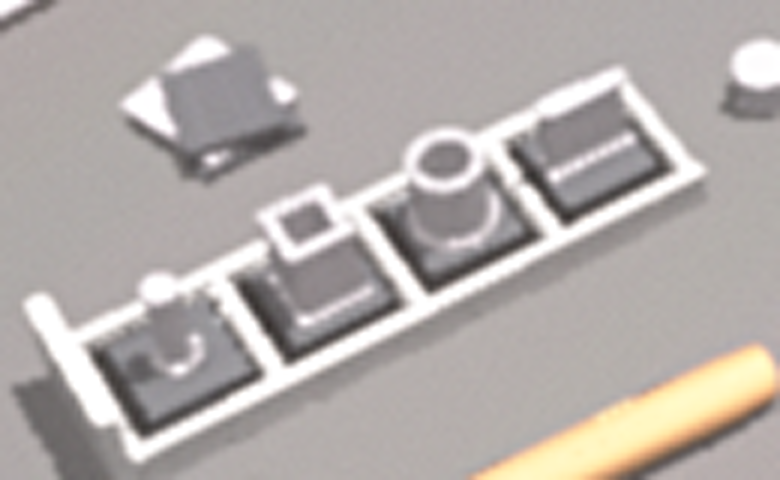

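The top and side views show all four pieces upright inside their rims. From the end plate outward they are stud (crop 190,170), box (315,210), pipe (460,250) and tee (600,305). Dark floor is visible around the feet.

```bash
python3 -c "
from station import *
print(job_done())"
```

```text
the job is handed in; nothing more can be done
None
```

The four pieces are in the inspection rack in reverse order, and I handed the job in at about 27.7 s of the 104 s allowed. Counting from the pocket farthest from its end plate, they stand tee, pipe, box, stud.

- **Set-down:** I lowered each piece in small steps until the wrist force showed floor contact, about 4–10 N, then opened the fingers. None was dropped or tipped.
- **Final check:** The last top and side pictures, taken with the arm moved clear, show every piece upright and inside its rims. I checked this by eye and did not re-measure the final positions.
- **Look-alikes:** The brown and pink look-alikes were not touched.
- **Small disagreements:**
  - Moving pose readings wandered by about 2–3 mm.
  - The wrist and top cameras placed the first pocket 2 mm apart, well inside the 8 mm clearance.
  - The pipe's grip width read 30.5 mm against a nominal 32 mm, but the grip held.

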